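# Swap the glass spice tubes between caddy and clip rail

## Task

Swap the glass spice tubes over: the purple-capped one on the oak rail is used up, so take it out of its clip and stand it in an empty cup of the green caddy for washing, and pull every clean tube (red, yellow, blue or orange cap) up out of its cup and push it upright into a free sprung clip of the rail, so that the jaws snap shut round it and it stands straight, down at the foot board. The black-capped tube stays on the rail. The glass is thin, so grip it gently, and leave the mug, jar and bowl alone.

Things in the scene. Friction and masses are not known exactly. Their poses are not given: they have to be found in the camera images.
- tube0: clean glass spice tube with a red cap: plain straight cylinder 20 mm in diameter, 160 mm long (cap: the top 28 mm, flush), 50 g; origin at the centre of its flat foot, z along the tube towards the cap. Thin glass: it breaks if pinched with more than 50 N a finger (100 N the two together). May be absent.
- tube1: clean glass spice tube with a yellow cap: plain straight cylinder 20 mm in diameter, 160 mm long (cap: the top 28 mm, flush), 50 g; origin at the centre of its flat foot, z along the tube towards the cap. Thin glass: it breaks if pinched with more than 50 N a finger (100 N the two together). May be absent.
- tube2: clean glass spice tube with a blue cap: plain straight cylinder 20 mm in diameter, 160 mm long (cap: the top 28 mm, flush), 50 g; origin at the centre of its flat foot, z along the tube towards the cap. Thin glass: it breaks if pinched with more than 50 N a finger (100 N the two together). May be absent.
- tube3: clean glass spice tube with an orange cap: plain straight cylinder 20 mm in diameter, 160 mm long (cap: the top 28 mm, flush), 50 g; origin at the centre of its flat foot, z along the tube towards the cap. Thin glass: it breaks if pinched with more than 50 N a finger (100 N the two together). May be absent.
- used: used glass spice tube with a purple cap, at first in the rail: plain straight cylinder 20 mm in diameter, 160 mm long (cap: the top 28 mm, flush), 50 g; origin at the centre of its flat foot, z along the tube towards the cap. Thin glass: it breaks if pinched with more than 50 N a finger (100 N the two together).
- kept: glass spice tube with a black cap, at first in the rail, to stay there: plain straight cylinder 20 mm in diameter, 160 mm long (cap: the top 28 mm, flush), 50 g; origin at the centre of its flat foot, z along the tube towards the cap. Thin glass: it breaks if pinched with more than 50 N a finger (100 N the two together).
- caddy: loose draining caddy, 0.9 kg: white tray 75 x 300 x 8 mm with five upright green square cups in a row (42 mm outside, 32 mm inside) at y = -116, -58, 0, 58, 116 mm; cup floors 13 mm and rims 73 mm above the table; origin under its centre, x across the row. Tubes stand or lean in the cups, one to a cup.
- rail: fixed oak rail: foot board 85 x 310 x 12 mm, and a back bar (front face at x = +11.5 mm) with five pairs of sprung steel jaws 58 mm apart along y, their mouths looking to its -x side; bar and jaws lie 61 to 95 mm above the table. Origin at table height under the middle clip's tube axis, z up.
- clip0 (a point): centre of clip 0 of the rail: the axis of a clipped tube passes here, 78 mm above the table (mid-height of the jaws); axes as the rail's. An upright tube pushed level along +x spreads the flared jaws (from x = -30 mm on, 5 to 10 N) and they snap shut in front of it when its axis is here.
- clip1 (a point): centre of clip 1 of the rail: the axis of a clipped tube passes here, 78 mm above the table (mid-height of the jaws); axes as the rail's. An upright tube pushed level along +x spreads the flared jaws (from x = -30 mm on, 5 to 10 N) and they snap shut in front of it when its axis is here.
- clip2 (a point): centre of clip 2 of the rail: the axis of a clipped tube passes here, 78 mm above the table (mid-height of the jaws); axes as the rail's. An upright tube pushed level along +x spreads the flared jaws (from x = -30 mm on, 5 to 10 N) and they snap shut in front of it when its axis is here.
- clip3 (a point): centre of clip 3 of the rail: the axis of a clipped tube passes here, 78 mm above the table (mid-height of the jaws); axes as the rail's. An upright tube pushed level along +x spreads the flared jaws (from x = -30 mm on, 5 to 10 N) and they snap shut in front of it when its axis is here.
- clip4 (a point): centre of clip 4 of the rail: the axis of a clipped tube passes here, 78 mm above the table (mid-height of the jaws); axes as the rail's. An upright tube pushed level along +x spreads the flared jaws (from x = -30 mm on, 5 to 10 N) and they snap shut in front of it when its axis is here.
- mug: bystander: blue mug, 80 mm wide, 90 mm high; origin under its centre
- jar: bystander: amber jar with red lid, 68 mm wide, 100 mm high; origin under its centre
- bowl: bystander: white bowl, 100 mm wide, 45 mm high; origin under its centre

How it is judged:
By the outcome, as a careful person would: the job done as asked, in the order asked, and still so for the second after the job is handed in, with the robot touching nothing.
Of tube0, tube1, tube2, tube3 only 3 to 4 are there at a start; the rules pass over those that are not, and their reading is None.
At some moment in a run one of caddy may be knocked a few centimetres aside while the robot is not near it.
It also fails if it takes over 210 s, if anything falls off the work surface, if the arm or the gripper's body presses on something with over 40 N, if the wrist force passes 120 N, or if a joint passes its speed limit or range.

## Robot

A 7-joint arm with a two-finger parallel gripper is mounted at the origin on the work surface. World frame = base frame: x ahead of the robot, y to its left, z up, the work surface at z = 0. Lengths are in mm, angles in rad, forces in N, time in s.
With the tool pointing down it reaches from about 350 to 900 mm from the base axis. Payload 8.1 kg.
Tool frame: the origin (TCP) lies at the very end of the fingers, on their centre line; the grasp point (between the pads) lies 19 mm behind it (r.grip_depth is the distance from the TCP to the grasp point, in mm); z points along the fingers, y is the line along which they close (so a half turn about z gives the same grasp; the last joint's range is limited). The gripper opens to 92 mm and grips with 3 to 60 N. Pads are 19 mm wide; open, the fingers measure 130 mm over their backs; the gripper's body (75 mm by 190 mm) begins 47 mm behind the grasp point.
Start: joints at [-1.253, 0.434, 0.025, 1.573, -0.012, 1.134, -0.075], TCP at [255.334, 570.479, 226.742] pointing down, gripper open.
Joint ranges: [-2.62, 2.62], [-0.44, 2.09], [-1.27, 1.32], [0.08, 2.57], [-1.32, 4.46], [0.12, 2], [-2.74, 2.74]. Speed limits (rad/s): [2.22, 2.22, 3.01, 3.01, 3.14, 3.14, 3.14].

## Interface

Orientations are given as a unit quaternion [w, x, y, z].
In Python, from workcell import monitor, viewer, ticket, r gives the robot as it stands.
- The arm moves only by the shell command python3 -m creep 'ROWS' [OPENING] [FORCE]. ROWS is JSON, a list of rows, each an object of numbers: "dx", "dy", "dz": the shift along the tool's x, y, z in mm; "ax", "ay", "az": the turn, a rotation vector about the tool's x, y, z in degrees. A call has 1 to 20 rows; each row is the pose to reach, as a shift and turn from the pose commanded when the call began, along the tool's axes at that moment; what a row does not reach only later rows make up. A row lasts 1/12 s, in which the tool goes at most 41.7 mm and 7.16 degrees, less where a joint would pass 70% of its speed; a pose out of reach is approached as far as the arm can. A call with a gripper value outside its range is refused whole. OPENING is the opening, from 0 (shut) to 1 (fully open), set as the call begins (- or left out, the last holds). The fingers move at their own pace and stop on an object; FORCE is the grip in N (left out, the last holds). Time passes only in rows, so rows that repeat a pose let the fingers close. It gives the time, the measured TCP pose, the force, the opening and the grip force at its end, in the units of the state.
- monitor.get_state(): the state, without advancing time (a new reading comes with each control period).
- viewer.grab_frame(name): name is "scene" or "top" or "wrist"; returns the picture (420x560x3 uint8, red, green, blue); there is no depth.
- viewer.calibration(name): a dict with "fx", "fy", "cx", "cy" (pixels), "k1" (the pictures are not rectified: a ray, as slopes to the right and down, at radius r is drawn at 1 + k1 r^2 times it, then the intrinsics apply), "extrinsics" (4x4, takes a point from camera to world coordinates). Camera axes: x right, y up, looking along -z (the intrinsics and any distortion apply to the point x, -y, -z); pixel columns grow to the right and rows downward; lengths in mm; the calibration is good to about 2 mm. A picture is of the moment at which its call begins: read the wrist's pose just before it. calibration takes no time and is no camera call; for the wrist camera it gives the pose at the moment of the call.
- ticket.close_job(): hands the job in; it is judged then, once.
The state is a dict: "time_s": time; "joints": joint angles; "joint_velocities": joint speeds; "tau": joint torques, N m; "position": TCP position; "tcp_rot": TCP orientation; "contact_force": force on the tool from outside, world axes, zero at the start; "moment": the same for the moment, N m; "grip_width": finger opening in mm; "grasp_force": force on a finger pad.
Only numpy, scipy, OpenCV 4.12 (cv2) and the standard library are available. Lean on these libraries where they do the work, as an engineer would, in place of code of your own. Each camera call takes 0.05 s, during which the arm holds its last target. There are 200 camera calls.

## Working session

There is one attempt and no reset: what is moved stays moved. The work goes in short steps, Python scripts to look and compute and a shell command to move; the robot and the scene stay as the last step left them, time stands still between calls to the robot, and variables do not carry over. Pictures are saved under pics/ and viewed, at most 14 in all, crops included, and the job is handed in when it is done.

```bash
ls; mkdir -p pics; python3 - <<'E'
from workcell import monitor, viewer, ticket, r
import cv2
s=monitor.get_state(); print(s)
for n in("scene","top"):
    c=viewer.calibration(n); print(n,c)
    cv2.imwrite(f"pics/{n}0.png",viewer.grab_frame(n)[:,:,::-1])
E
```

```text
pics
{'time_s': 0.0, 'joints': array([-1.25261163,  0.4351795 ,  0.02499268,  1.57411146, -0.01160733,
        1.13401152, -0.07511495]), 'joint_velocities': array([-1.41107998e-03, -1.79128619e-04,  3.51758571e-05, -3.44123926e-04,
       -2.00079883e-04, -1.45164080e-03,  2.35568720e-03]), 'tau': array([ 1.10269655e-03, -6.67849874e+01,  9.85529087e-01, -3.14477956e+01,
       -6.05331617e-02,  4.23196005e-02,  1.38048636e-04]), 'position': array([255.14579958, 569.97529937, 225.96666365]), 'tcp_rot': array([-9.29073988e-05,  2.08895325e-01,  9.77937693e-01, -7.76778974e-04]), 'contact_force': array([ 0.29402186, -0.46497209, -0.3431271 ]), 'moment': array([-0.00087101,  0.01514171, -0.01186411]), 'grasp_force': 0.0, 'grip_width': 91.8982991022492}
scene {'fx': 506.33208033729505, 'fy': 506.33208033729505, 'cx': 279.82115396982175, 'cy': 212.52360660549857, 'k1': -0.018422372551907384, 'extrinsics': array([[-5.69965826e-04, -7.46938564e-01,  6.64892815e-01,
         1.38015853e+03],
       [ 9.99965711e-01, -5.91869382e-03, -5.79184238e-03,
         2.11559465e+01],
       [ 8.26144743e-03,  6.64866716e-01,  7.46916326e-01,
         9.85698738e+02],
       [ 0.00000000e+00,  0.00000000e+00,  0.00000000e+00,
         1.00000000e+00]])}
top {'fx': 528.2507090394727, 'fy': 528.2507090394727, 'cx': 275.1334477685978, 'cy': 208.23372836023051, 'k1': -0.014022963259216186, 'extrinsics': array([[-5.29093149e-03,  9.79795747e-01, -1.99930741e-01,
         3.59646552e+02],
       [-9.99985937e-01, -5.11151636e-03,  1.41356500e-03,
         1.85787984e+01],
       [ 3.63055720e-04,  1.99935408e-01,  9.79809012e-01,
         1.17074906e+03],
       [ 0.00000000e+00,  0.00000000e+00,  0.00000000e+00,
         1.00000000e+00]])}
```

View pics/scene0.png

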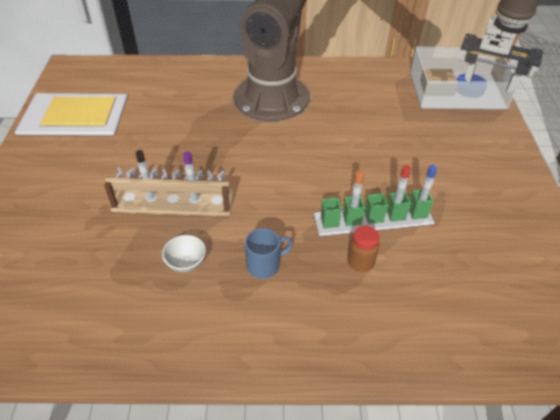

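View pics/top0.png

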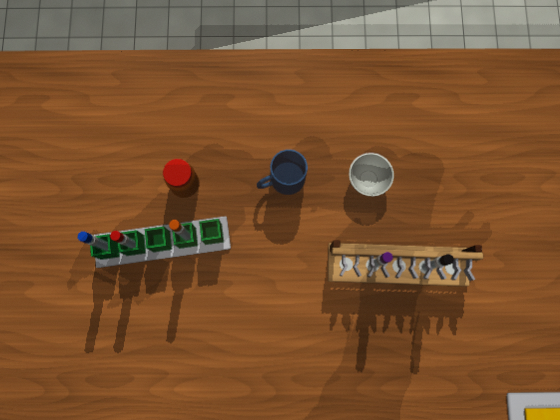

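The top view shows a caddy (left, px 90-230, 220-265) with blue, red and orange tubes leaning. Cups 3 and 5 are empty. The rail (right, 330-480, 245-285) has purple and black tubes, its mouths facing the robot. Next I'll write helpers and check the wrist camera's geometry.

```bash
cat > h.py <<'E'
from workcell import monitor, viewer, ticket, r
import numpy as np, cv2
from scipy.spatial.transform import Rotation as Ro
from scipy.optimize import least_squares
def K(c): return np.array([[c["fx"],0,c["cx"]],[0,c["fy"],c["cy"]],[0,0,1]])
def ray(c,uv):
    d=np.array([c["k1"],0,0,0,0])
    u=cv2.undistortPoints(np.array(uv,float).reshape(-1,1,2),K(c),d).reshape(-1,2)
    E=np.array(c["extrinsics"]); v=np.c_[u[:,0],-u[:,1],-np.ones(len(u))]@E[:3,:3].T
    return E[:3,3],v
def onz(c,uv,z):
    o,v=ray(c,uv); return o+v*((z-o[2])/v[:,2])[:,None]
def proj(c,P):
    E=np.array(c["extrinsics"]); q=(np.array(P,float).reshape(-1,3)-E[:3,3])@E[:3,:3]*[1,-1,-1]
    return cv2.projectPoints(q,np.zeros(3),np.zeros(3),K(c),np.array([c["k1"],0,0,0,0]))[0].reshape(-1,2)
def tcp():
    s=monitor.get_state(); q=s["tcp_rot"]; return s["position"],Ro.from_quat([q[1],q[2],q[3],q[0]])
def go(p,zdir=(0,0,-1),ydir=(1,0,0)):
    """shift and turn (tool axes) to TCP p, tool z along zdir, y near +-ydir"""
    p0,R0=tcp(); z=np.array(zdir,float); z/=np.linalg.norm(z); best=None
    for sg in(1,-1):
        y=sg*np.array(ydir,float); y-=z*(y@z); y/=np.linalg.norm(y)
        R=Ro.from_matrix(np.c_[np.cross(y,z),y,z]); w=(R0.inv()*R).as_rotvec(degrees=True)
        if best is None or np.linalg.norm(w)<np.linalg.norm(best): best=w
    d=R0.inv().apply(np.array(p)-p0)
    print("d",d.round(1),"a",best.round(2),"|d|",np.linalg.norm(d).round(),"|a|",np.linalg.norm(best).round(1))
def snap(n,f):
    c=viewer.calibration(n); im=viewer.grab_frame(n); cv2.imwrite("pics/"+f+".png",im[:,:,::-1]); np.save("pics/"+f,c,allow_pickle=True); return c,im
def cal(f): return np.load("pics/"+f+".npy",allow_pickle=True).item()
E
python3 - <<'E'
from h import *
c=viewer.calibration("wrist"); p,R=tcp(); E=np.array(c["extrinsics"])
print({k:c[k] for k in("fx","cx","cy","k1")}); print("cam pos in tool",R.inv().apply(E[:3,3]-p),"axes in tool\n",(R.inv().as_matrix()@E[:3,:3]).round(3))
t=viewer.calibration("top")
print(onz(t,[(387,258),(447,260),(330,284),(466,286)],[172,172,12,12]).round()); print(onz(t,[(96,266),(230,247),(227,218)],8).round())
E
```

```text
{'fx': 306.9704571896204, 'cx': 281.01040211720544, 'cy': 208.78059202858412, 'k1': -0.0602814250077196}
cam pos in tool [  72.86186274   -0.50823769 -158.7094187 ] axes in tool
 [[-0.     0.963  0.269]
 [ 1.     0.001 -0.001]
 [-0.001  0.269 -0.963]]
[[ 466. -194.  172.]
 [ 462. -308.  172.]
 [ 427. -102.   12.]
 [ 421. -398.   12.]]
[[469. 412.   8.]
 [510. 117.   8.]
 [575. 125.   8.]]
```

```bash
python3 -c "
from h import *
go((520,270,300))"
```

```text
d [-364.3 -165.8  -73.7] a [-7.000e-02  5.000e-02  6.589e+01] |d| 407.0 |a| 65.9
```

```bash
python3 -m creep '[{"dx":-364,"dy":-166,"dz":-74,"az":66},{"dx":-364,"dy":-166,"dz":-74,"az":66},{"dx":-364,"dy":-166,"dz":-74,"az":66},{"dx":-364,"dy":-166,"dz":-74,"az":66},{"dx":-364,"dy":-166,"dz":-74,"az":66},{"dx":-364,"dy":-166,"dz":-74,"az":66},{"dx":-364,"dy":-166,"dz":-74,"az":66},{"dx":-364,"dy":-166,"dz":-74,"az":66},{"dx":-364,"dy":-166,"dz":-74,"az":66},{"dx":-364,"dy":-166,"dz":-74,"az":66},{"dx":-364,"dy":-166,"dz":-74,"az":66},{"dx":-364,"dy":-166,"dz":-74,"az":66},{"dx":-364,"dy":-166,"dz":-74,"az":66},{"dx":-364,"dy":-166,"dz":-74,"az":66}]' 1 20; python3 -c "
from h import *
snap('wrist','w1');go((450,-230,280))"
```

```text
d [-504.7 -650.8  -53.1] a [-6.000e-02  4.000e-02  6.588e+01] |d| 825.0 |a| 65.9validation failed for argument at $[0]...
```

View pics/w1.png

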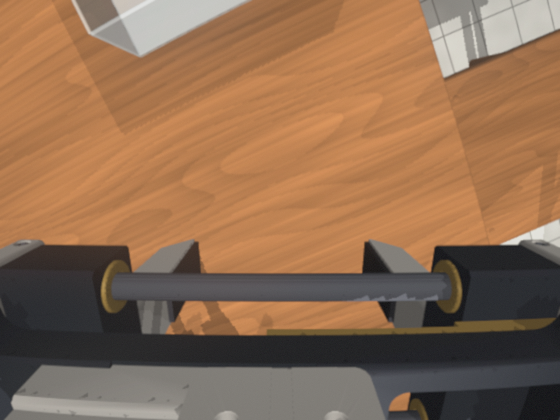

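The wrist view shows that the gripper fills the rows below 240, so only the upper part is usable. The move was refused, so I'll give all the keys.

```bash
python3 -m creep '[{"dx":0,"dy":0,"dz":-5,"ax":0,"ay":0,"az":0}]' 1 20; python3 -c "
from h import *
go((520,195,320))"
```

```text
time_s: 0.23
position: [255.0, 569.7, 230.6]
tcp_rot: [-0.0, 0.209, 0.978, -0.001]
contact_force: [-0.7, -1.0, 0.5]
grip_width: 91.9
grasp_force: 0.0
d [-394.9 -234.   -88.8] a [-0.12  0.09 65.89] |d| 468.0 |a| 65.9
```

```bash
python3 -m creep '[{"dx":-395,"dy":-234,"dz":-88,"ax":0,"ay":0,"az":66},{"dx":-395,"dy":-234,"dz":-88,"ax":0,"ay":0,"az":66},{"dx":-395,"dy":-234,"dz":-88,"ax":0,"ay":0,"az":66},{"dx":-395,"dy":-234,"dz":-88,"ax":0,"ay":0,"az":66},{"dx":-395,"dy":-234,"dz":-88,"ax":0,"ay":0,"az":66},{"dx":-395,"dy":-234,"dz":-88,"ax":0,"ay":0,"az":66},{"dx":-395,"dy":-234,"dz":-88,"ax":0,"ay":0,"az":66},{"dx":-395,"dy":-234,"dz":-88,"ax":0,"ay":0,"az":66},{"dx":-395,"dy":-234,"dz":-88,"ax":0,"ay":0,"az":66},{"dx":-395,"dy":-234,"dz":-88,"ax":0,"ay":0,"az":66},{"dx":-395,"dy":-234,"dz":-88,"ax":0,"ay":0,"az":66},{"dx":-395,"dy":-234,"dz":-88,"ax":0,"ay":0,"az":66},{"dx":-395,"dy":-234,"dz":-88,"ax":0,"ay":0,"az":66},{"dx":-395,"dy":-234,"dz":-88,"ax":0,"ay":0,"az":66},{"dx":-395,"dy":-234,"dz":-88,"ax":0,"ay":0,"az":66}]' 1 20; python3 -c "
from h import *
snap('wrist','w2');go((450,-320,320))
im=cv2.imread('pics/w2.png')[:260];cv2.imwrite('pics/w2z.png',cv2.resize(im,None,fx=1.42,fy=1.42,interpolation=2))"
```

```text
time_s: 1.48
position: [519.4, 197.0, 319.4]
tcp_rot: [-0.001, 0.707, 0.707, -0.0]
contact_force: [0.5, 0.1, 0.4]
grip_width: 91.7
grasp_force: 0.0
d [-517.2  -69.6   -0.8] a [-0.06 -0.02  0.04] |d| 522.0 |a| 0.1
```

View pics/w2z.png

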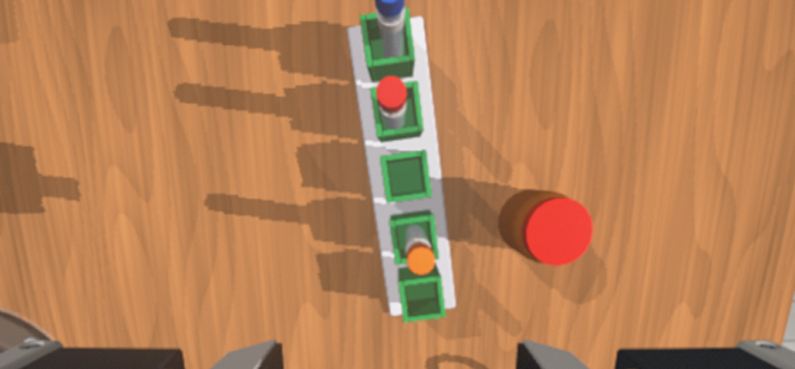

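The wrist view (scaled 1.42×) shows red at (391,92), orange at (421,260), blue at the top edge (390,5), and empty cups at (406,177) and (422,298). Next I'll look at the rail.

```bash
python3 -m creep '[{"dx":-520,"dy":-70,"dz":0,"ax":0,"ay":0,"az":0},{"dx":-520,"dy":-70,"dz":0,"ax":0,"ay":0,"az":0},{"dx":-520,"dy":-70,"dz":0,"ax":0,"ay":0,"az":0},{"dx":-520,"dy":-70,"dz":0,"ax":0,"ay":0,"az":0},{"dx":-520,"dy":-70,"dz":0,"ax":0,"ay":0,"az":0},{"dx":-520,"dy":-70,"dz":0,"ax":0,"ay":0,"az":0},{"dx":-520,"dy":-70,"dz":0,"ax":0,"ay":0,"az":0},{"dx":-520,"dy":-70,"dz":0,"ax":0,"ay":0,"az":0},{"dx":-520,"dy":-70,"dz":0,"ax":0,"ay":0,"az":0},{"dx":-520,"dy":-70,"dz":0,"ax":0,"ay":0,"az":0},{"dx":-520,"dy":-70,"dz":0,"ax":0,"ay":0,"az":0},{"dx":-520,"dy":-70,"dz":0,"ax":0,"ay":0,"az":0},{"dx":-520,"dy":-70,"dz":0,"ax":0,"ay":0,"az":0},{"dx":-520,"dy":-70,"dz":0,"ax":0,"ay":0,"az":0},{"dx":-520,"dy":-70,"dz":0,"ax":0,"ay":0,"az":0},{"dx":-520,"dy":-70,"dz":0,"ax":0,"ay":0,"az":0}]' 1 20; python3 -c "
from h import *
snap('wrist','w3')
im=cv2.imread('pics/w3.png')[:260,100:460];cv2.imwrite('pics/w3z.png',cv2.resize(im,None,fx=2.2,fy=2.2,interpolation=2))"
```

```text
time_s: 2.87
position: [450.0, -322.6, 319.3]
tcp_rot: [-0.001, 0.707, 0.707, 0.0]
contact_force: [0.9, 0.4, -1.0]
grip_width: 91.9
grasp_force: 0.0
```

View pics/w3z.png

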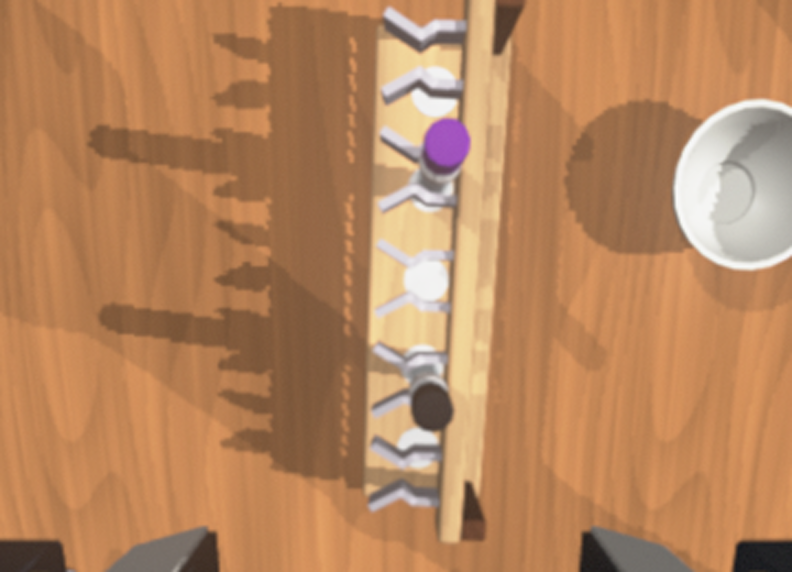

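The rail view is clear. The purple cap top is at (446,139) and the black one at (432,408). The foot discs are at (435,92), (430,195), (426,281), (420,360) and (417,448), and the free clips are the 1st, 3rd and 5th from the top. I'll fit the rail and caddy poses next.

```bash
cat > fit.py <<'E'
from h import *
def fit2d(c,uv,M,x0,w=None):
    M=np.array(M,float)
    def W(p): 
        cs,sn=np.cos(p[2]),np.sin(p[2]); return np.c_[p[0]+cs*M[:,0]-sn*M[:,1],p[1]+sn*M[:,0]+cs*M[:,1],M[:,2]]
    s=least_squares(lambda p:(proj(c,W(p))-uv).ravel(),x0,loss="soft_l1",x_scale=[1,1,.01]); return s.x,(proj(c,W(s.x))-uv).round(1),W
E
python3 - <<'E'
from fit import *
c=cal("w3")
uv=np.array([(446,139),(432,408),(435,92),(430,195),(426,281),(420,360),(417,448)])/2.2+[100,0]
M=[(0,58,172),(0,-58,172)]+[(0,58*k,12.) for k in(2,1,0,-1,-2)]
p,res,W=fit2d(c,uv,M,[460,-250,0]);print("rail",p[:2].round(1),np.degrees(p[2]).round(2),res.tolist())
print(onz(c,uv,np.array(M)[:,2]).round(1).tolist())
e=onz(c,np.array([(470,20),(455,240),(443,530)])/2.2+[100,0],95);print("bar edge",e.round(1).tolist())
j=onz(c,np.array([(422,62),(422,173),(416,278),(412,378),(406,472)])/2.2+[100,0],95);print("jaw mids",j.round(1).tolist())
c=cal("w2")
uv=np.array([(406,177),(422,298),(413,239),(397,110),(386,45),(348,30),(422,17),(455,305),(392,315)])/1.42
M=[(0,0,73),(0,-116,73),(0,-58,73),(0,58,73),(0,116,73),(-37.5,150,8),(37.5,150,8),(37.5,-150,8),(-37.5,-150,8)]
p,res,W=fit2d(c,uv,M,[520,260,0]);print("caddy",p[:2].round(1),np.degrees(p[2]).round(2),res.tolist()); print(W(p)[:5].round(1).tolist())
E
```

```text
rail [ 467.6 -254. ] -2.45 [[0.5, 0.6], [0.0, 1.0], [-0.3, -0.3], [-0.2, -3.6], [-0.4, -1.2], [0.3, 2.2], [-0.2, -0.9]]
[[469.6, -195.5, 172.0], [465.0, -310.9, 172.0], [472.9, -138.5, 12.0], [470.3, -200.9, 12.0], [468.2, -255.7, 12.0], [464.6, -308.6, 12.0], [463.0, -371.2, 12.0]]
bar edge [[486.2, -123.9, 95.0], [480.4, -233.0, 95.0], [476.7, -401.2, 95.0]]
jaw mids [[461.8, -144.0, 95.0], [462.2, -198.6, 95.0], [459.3, -253.2, 95.0], [457.4, -308.6, 95.0], [454.2, -364.5, 95.0]]
caddy [524.9 268. ] 8.07 [[-0.1, 0.2], [0.2, 1.3], [0.9, 1.2], [-0.2, -0.2], [0.7, -4.7], [-1.7, -1.8], [-0.2, -1.0], [0.7, 2.3], [-1.2, 1.5]]
[[524.9, 268.0, 73.0], [541.2, 153.1, 73.0], [533.1, 210.5, 73.0], [516.8, 325.4, 73.0], [508.6, 382.8, 73.0]]
```

```bash
python3 -c "
from h import *
go((470,-195.5,195),ydir=(.99909,-.0427,0))"
```

```text
d [126.6  20.  124.5] a [-0.02 -0.07  2.51] |d| 179.0 |a| 2.5
```

```bash
python3 -m creep '[{"dx":126.6,"dy":20,"dz":60,"ax":0,"ay":0,"az":2.5},{"dx":126.6,"dy":20,"dz":124,"ax":0,"ay":0,"az":2.5},{"dx":126.6,"dy":20,"dz":124,"ax":0,"ay":0,"az":2.5},{"dx":126.6,"dy":20,"dz":124,"ax":0,"ay":0,"az":2.5},{"dx":126.6,"dy":20,"dz":124,"ax":0,"ay":0,"az":2.5},{"dx":126.6,"dy":20,"dz":124,"ax":0,"ay":0,"az":2.5},{"dx":126.6,"dy":20,"dz":124,"ax":0,"ay":0,"az":2.5},{"dx":126.6,"dy":20,"dz":124,"ax":0,"ay":0,"az":2.5}]' 0.7 20; python3 -c "
from h import *
go((470,-195.5,115),ydir=(.99909,-.0427,0))
c,im=snap('wrist','w4')
print(proj(c,[(470,-195.5,172),(467.6,-253.5,12)]))"
```

```text
time_s: 3.58
position: [470.2, -198.2, 196.9]
tcp_rot: [0.001, 0.723, 0.691, 0.0]
contact_force: [0.3, -0.5, 1.5]
grip_width: 64.2
grasp_force: 0.0
d [ 2.8 -0.5 81.9] a [ 0.11  0.04 -0.13] |d| 82.0 |a| 0.2
[[281.42098625 236.32688928]
 [280.99725096 234.47011842]]
```

View pics/w4.png

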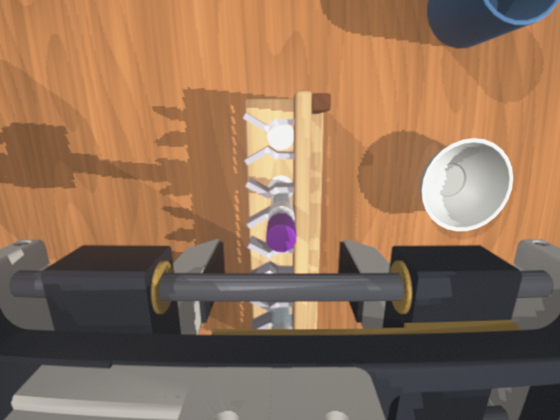

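The purple cap sits at (281,237), exactly where predicted, centred between the fingers. Now I'll descend, grip and pull it straight up.

```bash
python3 -m creep '[{"dx":1,"dy":0,"dz":40,"ax":0,"ay":0,"az":0},{"dx":1,"dy":0,"dz":80,"ax":0,"ay":0,"az":0},{"dx":1,"dy":0,"dz":81,"ax":0,"ay":0,"az":0},{"dx":1,"dy":0,"dz":81,"ax":0,"ay":0,"az":0},{"dx":1,"dy":0,"dz":81,"ax":0,"ay":0,"az":0}]'; python3 -m creep '[{"dx":0,"dy":0,"dz":0,"ax":0,"ay":0,"az":0},{"dx":0,"dy":0,"dz":0,"ax":0,"ay":0,"az":0},{"dx":0,"dy":0,"dz":0,"ax":0,"ay":0,"az":0},{"dx":0,"dy":0,"dz":0,"ax":0,"ay":0,"az":0},{"dx":0,"dy":0,"dz":0,"ax":0,"ay":0,"az":0},{"dx":0,"dy":0,"dz":0,"ax":0,"ay":0,"az":0}]' 0.1 25
```

```text
time_s: 4.05
position: [470.4, -198.1, 116.7]
tcp_rot: [0.001, 0.724, 0.69, 0.0]
contact_force: [0.2, -1.2, 0.3]
grip_width: 64.2
grasp_force: 0.0
time_s: 4.55
position: [469.6, -196.7, 115.0]
tcp_rot: [0.0, 0.723, 0.691, 0.0]
contact_force: [-0.5, -1.2, -0.9]
grip_width: 28.9
grasp_force: 0.0
```

```bash
python3 -m creep '[{"dx":0,"dy":0,"dz":0,"ax":0,"ay":0,"az":0},{"dx":0,"dy":0,"dz":0,"ax":0,"ay":0,"az":0},{"dx":0,"dy":0,"dz":0,"ax":0,"ay":0,"az":0},{"dx":0,"dy":0,"dz":0,"ax":0,"ay":0,"az":0},{"dx":0,"dy":0,"dz":0,"ax":0,"ay":0,"az":0}]'; python3 -m creep '[{"dx":0,"dy":0,"dz":-10,"ax":0,"ay":0,"az":0},{"dx":0,"dy":0,"dz":-20,"ax":0,"ay":0,"az":0}]'; python3 -m creep '[{"dx":0,"dy":0,"dz":-15,"ax":0,"ay":0,"az":0},{"dx":0,"dy":0,"dz":-30,"ax":0,"ay":0,"az":0},{"dx":0,"dy":0,"dz":-50,"ax":0,"ay":0,"az":0},{"dx":0,"dy":0,"dz":-80,"ax":0,"ay":0,"az":0},{"dx":0,"dy":0,"dz":-120,"ax":0,"ay":0,"az":0},{"dx":0,"dy":0,"dz":-160,"ax":0,"ay":0,"az":0},{"dx":0,"dy":0,"dz":-160,"ax":0,"ay":0,"az":0},{"dx":0,"dy":0,"dz":-160,"ax":0,"ay":0,"az":0}]'; python3 -c "
from h import *
c,im=snap('scene','s1'); p,R=tcp(); print(p, proj(c,[p+[0,0,19+38],p+[0,0,-103]]))
go((541,140,340),ydir=(.99,.1404,0))"
```

```text
time_s: 4.97
position: [469.5, -196.8, 114.7]
tcp_rot: [-0.0, 0.723, 0.691, 0.0]
contact_force: [-0.1, -0.3, 0.8]
grip_width: 19.5
grasp_force: 25.0
time_s: 5.13
position: [469.0, -196.8, 135.1]
tcp_rot: [-0.001, 0.723, 0.691, -0.0]
contact_force: [0.2, -0.4, -0.4]
grip_width: 19.4
grasp_force: 25.0
time_s: 5.8
position: [470.6, -197.6, 297.9]
tcp_rot: [0.002, 0.723, 0.691, 0.002]
contact_force: [0.5, 0.4, -0.9]
grip_width: 19.3
grasp_force: 25.0
[ 469.7146457  -196.9285916   296.03792138] [[175.24264332  90.14653942]
 [185.04578105 147.26010763]]
d [339.8  56.  -43.8] a [  0.14   0.   -10.68] |d| 347.0 |a| 10.7
```

```bash
python3 -m creep '[{"dx":394,"dy":35,"dz":-34,"ax":0,"ay":0,"az":-10.6},{"dx":394,"dy":35,"dz":-34,"ax":0,"ay":0,"az":-10.6},{"dx":394,"dy":35,"dz":-34,"ax":0,"ay":0,"az":-10.6},{"dx":394,"dy":35,"dz":-34,"ax":0,"ay":0,"az":-10.6},{"dx":394,"dy":35,"dz":-34,"ax":0,"ay":0,"az":-10.6},{"dx":394,"dy":35,"dz":-34,"ax":0,"ay":0,"az":-10.6},{"dx":394,"dy":35,"dz":-34,"ax":0,"ay":0,"az":-10.6},{"dx":394,"dy":35,"dz":-34,"ax":0,"ay":0,"az":-10.6},{"dx":394,"dy":35,"dz":-34,"ax":0,"ay":0,"az":-10.6},{"dx":394,"dy":35,"dz":-34,"ax":0,"ay":0,"az":-10.6},{"dx":394,"dy":35,"dz":-34,"ax":0,"ay":0,"az":-10.6},{"dx":394,"dy":35,"dz":-34,"ax":0,"ay":0,"az":-10.6},{"dx":394,"dy":35,"dz":-34,"ax":0,"ay":0,"az":-10.6},{"dx":394,"dy":35,"dz":-34,"ax":0,"ay":0,"az":-10.6}]'; cat > tubes.py <<'E'
from fit import *
import sys
HUE={"red":((0,4),(176,180)),"orange":((6,14),),"blue":((105,125),),"purple":((132,150),)}
def mask(im,col):
    h=cv2.cvtColor(im,cv2.COLOR_RGB2HSV); m=0*h[...,0]
    for a,b in HUE[col]: m|=cv2.inRange(h,(a,140,60),(b,255,255))
    return m
def blob(im,col,near,rad):
    n,l,st,ce=cv2.connectedComponentsWithStats(mask(im,col))
    k=[i for i in range(1,n) if st[i,4]>=12 and np.hypot(*(ce[i]-near))<rad and st[i,1]>0]
    return (ce[max(k,key=lambda i:st[i,4])],st[max(k,key=lambda i:st[i,4])].tolist()) if k else (None,None)
def capcent(c,foot,ax):
    a=np.cross(ax,[1,0,0]);a/=np.linalg.norm(a);b=np.cross(ax,a);t=np.linspace(0,2*np.pi,24,endpoint=False)
    P=np.concatenate([foot+s*ax+10*(np.outer(np.cos(t),a)+np.outer(np.sin(t),b)) for s in(132,160)])
    h=cv2.convexHull(proj(c,P).astype(np.float32)); m=cv2.moments(h); return np.array([m["m10"],m["m01"]])/m["m00"]
def axis(q):
    ax=np.array([q[2],q[3],1.]); return ax/np.linalg.norm(ax)
def fittube(views,col,cup,yaw,prior=4.):
    """q=foot dx,dy from cup centre, slopes; views=[(cal,img,w)]"""
    R=np.array([[np.cos(yaw),-np.sin(yaw)],[np.sin(yaw),np.cos(yaw)]]); obs=[]
    for c,im,w in views:
        ce,st=blob(im,col,proj(c,[cup[0],cup[1],160])[0],55*c["fx"]/np.linalg.norm(np.array(c["extrinsics"])[:3,3]-[cup[0],cup[1],160]))
        if ce is not None: obs.append((c,ce,w,st))
    def f(q):
        ax=axis(q); ft=np.array([cup[0]+q[0],cup[1]+q[1],13+10*np.hypot(q[2],q[3])]); e=[]
        for c,ce,w,_ in obs: e+=list((capcent(c,ft,ax)-ce)*w)
        fl=R.T@q[:2]; rl=R.T@(q[:2]+60*q[2:])   # offsets at floor and rim in cup frame: within +-6
        return np.r_[e,fl/prior*.5,np.maximum(abs(fl)-6,0),np.maximum(abs(rl)-6,0)]
    s=least_squares(f,[0,0,.01,.01]); q=s.x
    print(col,"foot off(cup)",(R.T@q[:2]).round(1),"rim off",(R.T@(q[:2]+60*q[2:])).round(1),"slope",q[2:].round(3),"top",(np.r_[cup[:2]+q[:2],13]+160*axis(q)).round(1),"res",(s.fun[:2*len(obs)]).round(1),"n",len(obs),[o[3] for o in obs])
    return q
E
cat > look.py <<'E'
from tubes import *
def caddy(f,uv,M,views=None):
    c=cal(f); p,res,W=fit2d(c,np.array(uv),M,[520,260,.1]); print("caddy",p[:2].round(1),np.degrees(p[2]).round(2),res.tolist())
    return p
E
python3 -c "
from tubes import *
snap('wrist','w5'); snap('top','t5'); snap('scene','s5')
im=cv2.imread('pics/w5.png')[:420];t=cv2.imread('pics/t5.png')[200:290,60:250]
a=cv2.resize(im[:270,100:460],None,fx=2.2,fy=2.2,interpolation=2);cv2.imwrite('pics/w5z.png',a)
print(tcp()[0])"
```

```text
time_s: 7.02
position: [522.3, 193.3, 328.3]
tcp_rot: [0.0, 0.657, 0.754, -0.001]
contact_force: [0.1, -0.3, -1.8]
grip_width: 19.5
grasp_force: 25.0
[522.45772313 193.8640168  328.7996554 ]
```

View pics/w5z.png

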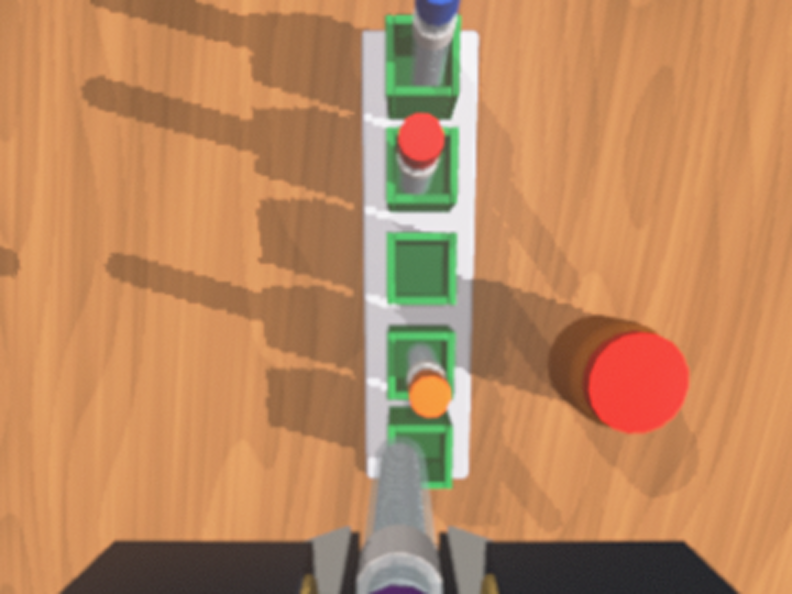

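The caddy is in place and its yaw is matched. The rim centres (scaled) are (423,54), (422,166), (422,268), (421,364) and (420,455). The tube hangs straight in the fingers. I'll put the purple tube in the middle cup.

```bash
python3 - <<'E'
from tubes import *
c=cal("w5"); uv=np.array([(423,54),(422,166),(422,268),(421,364),(420,455)])/2.2+[100,0]
p,res,W=fit2d(c,uv,[(0,58*k,73) for k in(2,1,0,-1,-2)],[520,260,.14]);print("caddy",p[:2].round(1),np.degrees(p[2]).round(2),res.tolist())
cups=W(p)
V=[(c,cv2.imread("pics/w5.png")[:,:,::-1].copy(),1.)]+[(cal(f),cv2.imread(f"pics/{f}.png")[:,:,::-1].copy(),1.) for f in("t5","s5")]
for col,k in(("blue",0),("red",1),("orange",3)): 
    fittube(V,col,cups[k],p[2])
    fittube(V[:1],col,cups[k],p[2])
# cross-check caddy in the top and scene views: green centroid
for f in("w5","t5","s5"):
    im=cv2.imread(f"pics/{f}.png"); print(f,proj(cal(f),cups).round(0).tolist())
go((p[0],p[1],290),ydir=(np.cos(p[2]),np.sin(p[2]),0))
E
```

```text
caddy [525.3 269.1] 7.88 [[-0.0, 0.0], [0.1, -1.0], [-0.2, -0.2], [-0.0, 0.6], [0.1, 0.6]]
blue foot off(cup) [0. 0.] rim off [0.7 0.5] slope [0.01 0.01] top [511.  385.6 173. ] res [] n 0 []
blue foot off(cup) [0. 0.] rim off [0.7 0.5] slope [0.01 0.01] top [511.  385.6 173. ] res [] n 0 []
red foot off(cup) [-0. -0.] rim off [-1.7 -1. ] slope [-0.027 -0.021] top [513.1 323.3 172.9] res [-0.3 -0.  -0.3  0.9] n 2 [[281, 52, 21, 24, 371], [402, 165, 8, 12, 74]]
red foot off(cup) [-0.  0.] rim off [-1.6 -1. ] slope [-0.025 -0.02 ] top [513.4 323.3 172.9] res [ 0. -0.] n 1 [[281, 52, 21, 24, 371]]
orange foot off(cup) [-0. -0.] rim off [-0.4 -0.4] slope [-0.006 -0.008] top [532.2 210.4 173. ] res [ 0.2 -0.1 -0.5  0.7] n 2 [[286, 169, 18, 21, 118], [354, 170, 10, 13, 97]]
orange foot off(cup) [0. 0.] rim off [-0.5 -0.5] slope [-0.008 -0.009] top [532.  210.3 173. ] res [-0.  0.] n 1 [[286, 169, 18, 21, 118]]
w5 [[292.0, 25.0], [292.0, 74.0], [292.0, 122.0], [291.0, 166.0], [291.0, 207.0]]
t5 [[100.0, 244.0], [128.0, 240.0], [155.0, 236.0], [183.0, 232.0], [210.0, 228.0]]
s5 [[422.0, 196.0], [400.0, 198.0], [377.0, 200.0], [354.0, 203.0], [331.0, 205.0]]
d [74.2 13.1 38.8] a [-0.   -0.   -0.01] |d| 85.0 |a| 0.0
```

```bash
python3 -m creep '[{"dx":37,"dy":6,"dz":0,"ax":0,"ay":0,"az":0},{"dx":74,"dy":13,"dz":10,"ax":0,"ay":0,"az":0},{"dx":74,"dy":13,"dz":39,"ax":0,"ay":0,"az":0},{"dx":74,"dy":13,"dz":39,"ax":0,"ay":0,"az":0},{"dx":74,"dy":13,"dz":39,"ax":0,"ay":0,"az":0},{"dx":74,"dy":13,"dz":39,"ax":0,"ay":0,"az":0},{"dx":74,"dy":13,"dz":39,"ax":0,"ay":0,"az":0}]'; python3 -c "
from h import *
go((525.3,269.1,190),ydir=(.9905,.137,0)); snap('wrist','w6')
c,im=snap('scene','s6'); p=tcp()[0]; print(proj(c,[p-[0,0,103],(525,269,73)]))
a=cv2.imread('pics/w6.png')[:,100:460];b=cv2.imread('pics/s6.png')[100:240,310:450]
cv2.imwrite('pics/w6z.png',np.hstack([a,cv2.resize(b,(420,420),interpolation=2)]))"
```

```text
time_s: 7.75
position: [526.1, 269.0, 291.6]
tcp_rot: [0.0, 0.657, 0.754, 0.001]
contact_force: [0.1, 0.3, -0.2]
grip_width: 19.9
grasp_force: 25.0
d [ 1.000e-01 -1.100e+00  1.016e+02] a [ 0.13 -0.04 -0.03] |d| 102.0 |a| 0.1
[[384.97829052 166.30946966]
 [377.15142798 200.21054126]]
```

View pics/w6z.png

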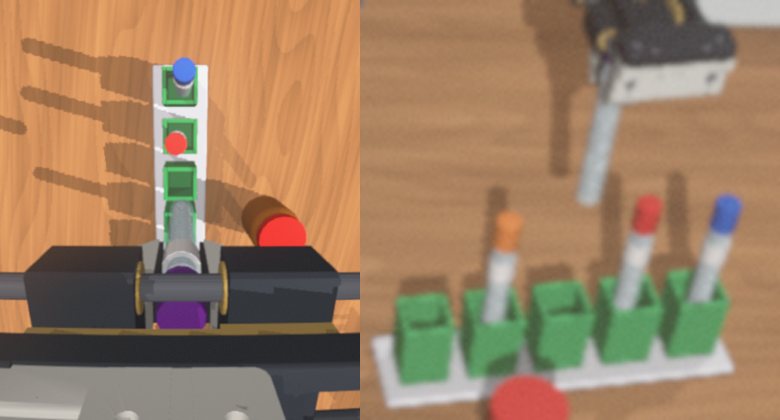

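The tube foot in the scene crop is at (588,203), as predicted. The middle cup rim is at (561,300), also as predicted. Lowering now.

```bash
python3 -m creep '[{"dx":0,"dy":-0.5,"dz":40,"ax":0,"ay":0,"az":0},{"dx":0,"dy":-0.5,"dz":80,"ax":0,"ay":0,"az":0},{"dx":0,"dy":-0.5,"dz":105,"ax":0,"ay":0,"az":0},{"dx":0,"dy":-0.5,"dz":130,"ax":0,"ay":0,"az":0},{"dx":0,"dy":-0.5,"dz":150,"ax":0,"ay":0,"az":0},{"dx":0,"dy":-0.5,"dz":165,"ax":0,"ay":0,"az":0},{"dx":0,"dy":-0.5,"dz":170,"ax":0,"ay":0,"az":0},{"dx":0,"dy":-0.5,"dz":170,"ax":0,"ay":0,"az":0},{"dx":0,"dy":-0.5,"dz":170,"ax":0,"ay":0,"az":0}]'; python3 -c "
from h import *
print(tcp()[0],monitor.get_state()['contact_force'])"
```

```text
time_s: 8.6
position: [525.3, 270.3, 120.8]
tcp_rot: [0.0, 0.656, 0.754, 0.001]
contact_force: [0.2, -1.1, -0.6]
grip_width: 19.5
grasp_force: 25.0
[525.29536847 270.25200722 120.80762455] [ 0.19545451 -1.07557834 -0.61942613]
```

```bash
python3 -m creep '[{"dx":0,"dy":0,"dz":3,"ax":0,"ay":0,"az":0},{"dx":0,"dy":0,"dz":3,"ax":0,"ay":0,"az":0}]'; python3 -m creep '[{"dx":0,"dy":0,"dz":0,"ax":0,"ay":0,"az":0},{"dx":0,"dy":0,"dz":0,"ax":0,"ay":0,"az":0},{"dx":0,"dy":0,"dz":0,"ax":0,"ay":0,"az":0},{"dx":0,"dy":0,"dz":0,"ax":0,"ay":0,"az":0},{"dx":0,"dy":0,"dz":0,"ax":0,"ay":0,"az":0}]' 0.5 25; python3 -m creep '[{"dx":0,"dy":0,"dz":-30,"ax":0,"ay":0,"az":0},{"dx":0,"dy":0,"dz":-70,"ax":0,"ay":0,"az":0},{"dx":0,"dy":0,"dz":-110,"ax":0,"ay":0,"az":0},{"dx":0,"dy":0,"dz":-110,"ax":0,"ay":0,"az":0},{"dx":0,"dy":0,"dz":-110,"ax":0,"ay":0,"az":0},{"dx":0,"dy":0,"dz":-110,"ax":0,"ay":0,"az":0}]';  python3 -c "
from h import *
snap('wrist','w7');snap('scene','s7');snap('top','t7')
print(tcp()[0])
a=cv2.imread('pics/w7.png')[:260,100:460];b=cv2.imread('pics/s7.png')[140:240,310:450];t=cv2.imread('pics/t7.png')[200:275,70:240]
A=cv2.resize(a,None,fx=1.2,fy=1.2);B=cv2.resize(b,(364,260),interpolation=2);T=cv2.resize(t,(589,260),interpolation=2)
o=np.zeros((580,800,3),np.uint8);o[:312,:432]=A;o[:260,434:798]=B;o[315:575,:589]=T;cv2.imwrite('pics/w7z.png',o)"
```

```text
time_s: 8.77
position: [525.1, 270.5, 117.6]
tcp_rot: [0.0, 0.656, 0.755, 0.001]
contact_force: [-0.5, 0.5, -0.2]
grip_width: 19.3
grasp_force: 25.0
time_s: 9.18
position: [524.6, 270.3, 116.9]
tcp_rot: [0.0, 0.656, 0.755, 0.0]
contact_force: [0.9, -0.7, 0.2]
grip_width: 44.4
grasp_force: 0.0
time_s: 9.68
position: [524.2, 270.3, 226.5]
tcp_rot: [-0.0, 0.656, 0.755, 0.0]
contact_force: [-0.2, -0.6, -0.9]
grip_width: 46.0
grasp_force: 0.0
[523.71030863 269.89922022 225.30509879]
```

View pics/w7z.png

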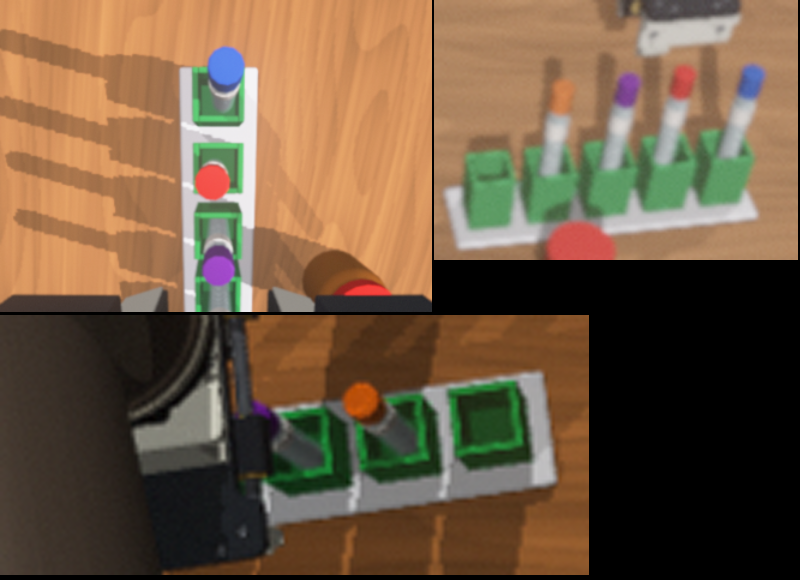

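Purple stands in the middle cup, blue leans a little, and red and orange are nearly upright. I'll fit their axes from several views.

```bash
sed -i 's/(132,150)/(126,155)/; s/(105,125)/(100,124)/; s/(a,140,60),(b/(a,110,50),(b/; s/((6,14),)/((5,16),)/' tubes.py; python3 - <<'E'
from tubes import *
p=[525.3,269.1,np.radians(7.88)]
L=lambda f:(cal(f),cv2.imread(f"pics/{f}.png")[:,:,::-1].copy(),1.)
im=L("w7")[1]; print("blue hsv",cv2.cvtColor(im[55:59,286:290],cv2.COLOR_RGB2HSV)[0].tolist())
cup=lambda k:np.array([p[0]-np.sin(p[2])*58*k,p[1]+np.cos(p[2])*58*k,73])
fittube([L(f) for f in("w6","w7","s7","s5")],"blue",cup(2),p[2],20)
fittube([L(f) for f in("w5","w6","w7","s7")],"red",cup(1),p[2],20)
fittube([L(f) for f in("w2","w5","s7","t7","s5")],"orange",cup(-1),p[2],20)
E
```

```text
blue hsv [[111, 155, 236], [111, 154, 237], [111, 153, 236], [111, 154, 237]]
blue foot off(cup) [-0. -0.] rim off [1.2 0.7] slope [0.019 0.014] top [512.4 386.2 173. ] res [-0.2 -0.1 -0.  -0.1 -0.2  0.6 -0.3  0.6] n 4 [[272, 58, 24, 25, 442], [273, 39, 30, 36, 780], [428, 166, 8, 11, 64], [428, 166, 8, 11, 63]]
red foot off(cup) [-0. -0.] rim off [-1.8 -1.3] slope [-0.027 -0.025] top [513.1 322.6 172.9] res [-0.2  0.2 -0.2 -0.1  0.2 -0.4 -0.3  0.4] n 4 [[281, 52, 21, 24, 393], [265, 133, 22, 22, 366], [263, 137, 28, 30, 636], [401, 166, 9, 12, 82]]
orange foot off(cup) [-0. -0.] rim off [ 0.3 -0.7] slope [ 0.006 -0.011] top [534.2 209.9 173. ] res [ 0. -0. -0.  0.] n 2 [[286, 171, 20, 23, 359], [286, 168, 19, 22, 331]]
```

```bash
python3 -c "
from h import *
go((514,323.5,116),ydir=(.9905,.137,0))"
```

```text
d [ 54.6  -1.9 109.2] a [-0.13  0.07  0.12] |d| 122.0 |a| 0.2
```

```bash
python3 -m creep '[{"dx":30,"dy":-2,"dz":0,"ax":0,"ay":0,"az":0},{"dx":54.5,"dy":-2,"dz":10,"ax":0,"ay":0,"az":0},{"dx":54.5,"dy":-2,"dz":20,"ax":0,"ay":0,"az":0},{"dx":54.5,"dy":-2,"dz":30,"ax":0,"ay":0,"az":0},{"dx":54.5,"dy":-2,"dz":60,"ax":0,"ay":0,"az":0},{"dx":54.5,"dy":-2,"dz":90,"ax":0,"ay":0,"az":0},{"dx":54.5,"dy":-2,"dz":109,"ax":0,"ay":0,"az":0},{"dx":54.5,"dy":-2,"dz":109,"ax":0,"ay":0,"az":0},{"dx":54.5,"dy":-2,"dz":109,"ax":0,"ay":0,"az":0}]'; python3 -m creep '[{"dx":0,"dy":0,"dz":0,"ax":0,"ay":0,"az":0},{"dx":0,"dy":0,"dz":0,"ax":0,"ay":0,"az":0},{"dx":0,"dy":0,"dz":0,"ax":0,"ay":0,"az":0},{"dx":0,"dy":0,"dz":0,"ax":0,"ay":0,"az":0},{"dx":0,"dy":0,"dz":0,"ax":0,"ay":0,"az":0},{"dx":0,"dy":0,"dz":0,"ax":0,"ay":0,"az":0},{"dx":0,"dy":0,"dz":0,"ax":0,"ay":0,"az":0},{"dx":0,"dy":0,"dz":0,"ax":0,"ay":0,"az":0},{"dx":0,"dy":0,"dz":0,"ax":0,"ay":0,"az":0}]' 0.1 35
```

```text
time_s: 10.58
position: [514.6, 322.2, 116.5]
tcp_rot: [0.0, 0.657, 0.754, -0.002]
contact_force: [0.9, -0.2, 0.4]
grip_width: 45.5
grasp_force: 0.0
time_s: 11.33
position: [515.4, 324.2, 118.5]
tcp_rot: [0.0, 0.656, 0.755, 0.001]
contact_force: [-0.5, 0.1, 6.3]
grip_width: 19.5
grasp_force: 35.0
```

```bash
python3 -m creep '[{"dx":0,"dy":0,"dz":-15,"ax":0,"ay":0,"az":0},{"dx":0,"dy":0,"dz":-35,"ax":0,"ay":0,"az":0},{"dx":0,"dy":0,"dz":-60,"ax":0,"ay":0,"az":0},{"dx":0,"dy":0,"dz":-90,"ax":0,"ay":0,"az":0},{"dx":0,"dy":0,"dz":-130,"ax":0,"ay":0,"az":0},{"dx":0,"dy":0,"dz":-170,"ax":0,"ay":0,"az":0},{"dx":0,"dy":0,"dz":-190,"ax":0,"ay":0,"az":0},{"dx":0,"dy":0,"dz":-190,"ax":0,"ay":0,"az":0},{"dx":0,"dy":0,"dz":-190,"ax":0,"ay":0,"az":0}]'; python3 -c "
from tubes import *
c,im=snap('scene','s8'); p,R=tcp();print(p)
w,_=snap('wrist','w8'); P=[p+R.apply([0,0,-19-122+160-160*0+a]) for a in (103-0,)]
for n in('s8','w8'):
    print(n,'pred foot',proj(cal(n),[p-[0,0,103]])[0].round(1))
im=cv2.imread('pics/w8.png')[180:420,160:400];u=proj(c,[p])[0].astype(int);s=cv2.imread('pics/s8.png')[u[1]-50:u[1]+90,u[0]-60:u[0]+60]
print('scene crop origin',u-[60,50])
o=np.zeros((480,780,3),np.uint8);o[:360,:360]=cv2.resize(im,(360,360),interpolation=2);o[:480,368:368+411]=cv2.resize(s,(411,480),interpolation=2);cv2.imwrite('pics/w8z.png',o)
go((474,-128,240),ydir=(.99909,-.0427,0))"
```

```text
time_s: 12.08
position: [515.4, 324.1, 308.8]
tcp_rot: [0.0, 0.656, 0.755, 0.001]
contact_force: [-0.2, 0.6, -0.8]
grip_width: 19.6
grasp_force: 35.0
[514.62502058 323.89228679 307.26444939]
s8 pred foot [409.1 158. ]
w8 pred foot [281.6 208. ]
scene crop origin [358  72]
d [-441.6 -102.6   67. ] a [-0.1   0.06 10.44] |d| 458.0 |a| 10.4
```

View pics/w8z.png

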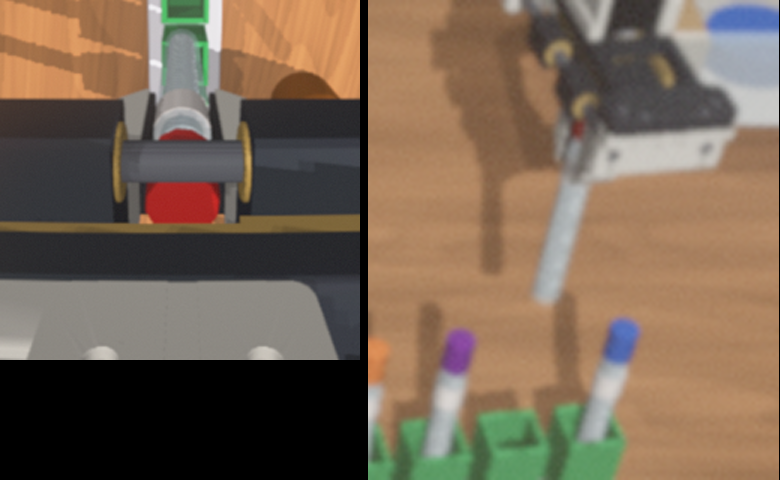

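The tube hangs straight, with its foot at scene (410,159.6) against a predicted (409,158). Moving to in front of the first free clip (k=+2).

```bash
python3 - <<'E'
from h import *
go((412.6,-135,300),ydir=(.99909,-.0427,0))
E
```

```text
d [-440.1 -164.5    7.1] a [-0.1   0.06 10.44] |d| 470.0 |a| 10.4
```

```bash
python3 -m creep '[{"dx":-440,"dy":-164.5,"dz":7,"ax":0,"ay":0,"az":10.4},{"dx":-440,"dy":-164.5,"dz":7,"ax":0,"ay":0,"az":10.4},{"dx":-440,"dy":-164.5,"dz":7,"ax":0,"ay":0,"az":10.4},{"dx":-440,"dy":-164.5,"dz":7,"ax":0,"ay":0,"az":10.4},{"dx":-440,"dy":-164.5,"dz":7,"ax":0,"ay":0,"az":10.4},{"dx":-440,"dy":-164.5,"dz":7,"ax":0,"ay":0,"az":10.4},{"dx":-440,"dy":-164.5,"dz":7,"ax":0,"ay":0,"az":10.4},{"dx":-440,"dy":-164.5,"dz":7,"ax":0,"ay":0,"az":10.4},{"dx":-440,"dy":-164.5,"dz":7,"ax":0,"ay":0,"az":10.4},{"dx":-440,"dy":-164.5,"dz":7,"ax":0,"ay":0,"az":10.4},{"dx":-440,"dy":-164.5,"dz":7,"ax":0,"ay":0,"az":10.4},{"dx":-440,"dy":-164.5,"dz":7,"ax":0,"ay":0,"az":10.4},{"dx":-440,"dy":-164.5,"dz":7,"ax":0,"ay":0,"az":10.4},{"dx":-440,"dy":-164.5,"dz":7,"ax":0,"ay":0,"az":10.4},{"dx":-440,"dy":-164.5,"dz":7,"ax":0,"ay":0,"az":10.4},{"dx":-440,"dy":-164.5,"dz":7,"ax":0,"ay":0,"az":10.4}]'; python3 -c "
from h import *
go((412.6,-135,120),ydir=(.99909,-.0427,0))"
```

```text
time_s: 13.52
position: [413.3, -133.2, 300.1]
tcp_rot: [-0.0, 0.721, 0.693, -0.0]
contact_force: [0.2, -0.3, -0.7]
grip_width: 19.2
grasp_force: 35.0
d [ -1.8  -0.4 180.1] a [-0.07  0.    0.17] |d| 180.0 |a| 0.2
```

```bash
python3 -m creep '[{"dx":-0.5,"dy":0,"dz":40,"ax":0,"ay":0,"az":0.1},{"dx":-0.5,"dy":0,"dz":80,"ax":0,"ay":0,"az":0.1},{"dx":-0.5,"dy":0,"dz":120,"ax":0,"ay":0,"az":0.1},{"dx":-0.5,"dy":0,"dz":150,"ax":0,"ay":0,"az":0.1},{"dx":-0.5,"dy":0,"dz":175,"ax":0,"ay":0,"az":0.1},{"dx":-0.5,"dy":0,"dz":180,"ax":0,"ay":0,"az":0.1},{"dx":-0.5,"dy":0,"dz":180,"ax":0,"ay":0,"az":0.1},{"dx":-0.5,"dy":0,"dz":180,"ax":0,"ay":0,"az":0.1},{"dx":-0.5,"dy":0,"dz":180,"ax":0,"ay":0,"az":0.1}]'; python3 -c "
from h import *
go((472.6,-137.6,120),ydir=(.99909,-.0427,0))
w,_=snap('wrist','w9');snap('top','t9');p=tcp()[0]
print('foot',proj(w,[p-[0,0,104]]).round(0),'clip z95',proj(w,[(472.6,-137.6,95)]).round(0))
im=cv2.imread('pics/w9.png')[120:420,140:540];cv2.imwrite('pics/w9z.png',cv2.resize(im,(800,600),interpolation=2))"
```

```text
time_s: 14.27
position: [414.4, -135.1, 122.1]
tcp_rot: [0.001, 0.722, 0.692, 0.001]
contact_force: [-0.1, -0.6, -0.8]
grip_width: 19.6
grasp_force: 35.0
d [ 0.  58.2  2.2] a [ 0.14 -0.01 -0.03] |d| 58.0 |a| 0.1
foot [[281. 208.]] clip z95 [[371. 239.]]
```

View pics/w9z.png

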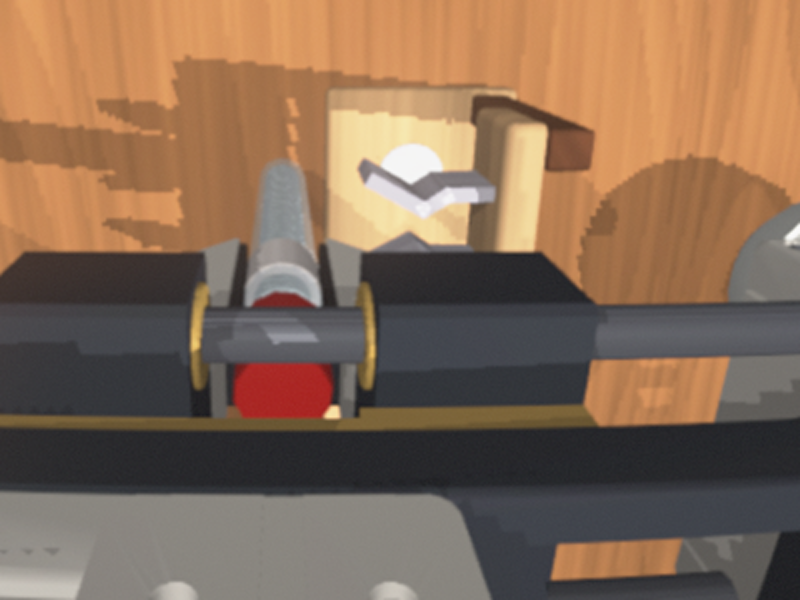

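```bash
python3 - <<'E'
from h import *
c=cal("w9")
print(onz(c,[(346.5,204)],12).round(1), onz(c,[(352.5,223.5),(345,236),(345.5,241)],95).round(1), onz(c,[(280,199)],17).round(1))
a=lambda u:np.array(u)/2+[140,120]
print("board corner/edge z12",onz(c,[a((328,90)),a((330,250))],12).round(1),"bar front top",onz(c,[a((503,125)),a((500,245))],95).round(1))
print("bar end top",onz(c,[a((545,125)),a((508,108))],95).round(1))
im=cv2.imread("pics/w9.png"); cv2.imwrite("pics/j.png",cv2.resize(im[190:255,310:400],(800,578),interpolation=2))
E
```

```text
[[ 473.7 -135.9   12. ]] [[ 460.  -126.6   95. ]
 [ 455.3 -134.9   95. ]
 [ 455.7 -138.3   95. ]] [[ 413.6 -127.4   17. ]]
board corner/edge z12 [[ 435.9  -98.9   12. ]
 [ 435.1 -174.1   12. ]] bar front top [[ 483.9 -100.9   95. ]
 [ 485.1 -140.8   95. ]]
bar end top [[ 497.2 -101.5   95. ]
 [ 485.2  -95.7   95. ]]
```

View pics/j.png

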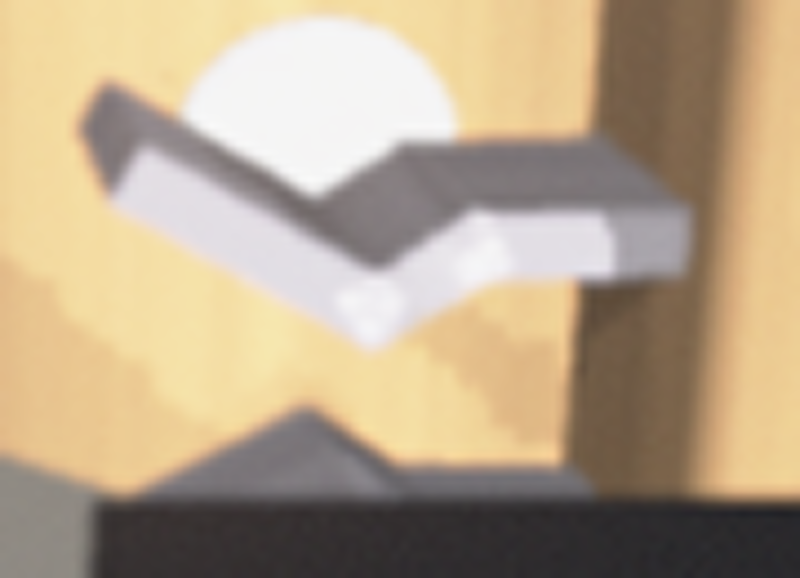

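```bash
python3 - <<'E'
from h import *
c=cal("w9")
print(onz(c,[(351.6,229.4),(344.6,235.9)],[95,61]).round(1), "upper outer apex z61",onz(c,[(310+318/8.89,190+200/8.89)],61).round(1))
m=[310+318/8.89,190+108/8.89]; print("disc",onz(c,[m],12).round(1))
E
```

```text
[[ 459.5 -130.5   95. ]
 [ 462.1 -147.9   61. ]] upper outer apex z61 [[ 462.8 -129.2   61. ]]
disc [[ 473.  -134.2   12. ]]
```

```bash
python3 -m creep '[{"dx":0,"dy":8,"dz":1,"ax":0,"ay":0,"az":0},{"dx":0,"dy":16,"dz":1,"ax":0,"ay":0,"az":0},{"dx":0,"dy":24,"dz":1,"ax":0,"ay":0,"az":0},{"dx":0,"dy":30,"dz":1,"ax":0,"ay":0,"az":0},{"dx":0,"dy":35,"dz":1,"ax":0,"ay":0,"az":0},{"dx":0,"dy":40,"dz":1,"ax":0,"ay":0,"az":0}]'; python3 -m creep '[{"dx":0,"dy":4,"dz":0,"ax":0,"ay":0,"az":0},{"dx":0,"dy":7,"dz":0,"ax":0,"ay":0,"az":0},{"dx":0,"dy":9,"dz":0,"ax":0,"ay":0,"az":0}]';  python3 -c "
from h import *
go((472.6,-137.6,120),ydir=(.99909,-.0427,0))"; python3 -m creep '[{"dx":0,"dy":3,"dz":0,"ax":0,"ay":0,"az":0},{"dx":0,"dy":6,"dz":0,"ax":0,"ay":0,"az":0},{"dx":0,"dy":9,"dz":0,"ax":0,"ay":0,"az":0},{"dx":0,"dy":9,"dz":0,"ax":0,"ay":0,"az":0}]'; python3 -c "
from h import *
go((472.6,-137.6,120),ydir=(.99909,-.0427,0))"
```

```text
time_s: 14.87
position: [453.0, -136.8, 119.4]
tcp_rot: [-0.001, 0.722, 0.691, -0.0]
contact_force: [-7.7, -0.2, 1.3]
grip_width: 19.7
grasp_force: 35.0
time_s: 15.12
position: [457.7, -136.7, 118.1]
tcp_rot: [-0.004, 0.723, 0.691, -0.003]
contact_force: [-10.0, 0.4, -0.2]
grip_width: 19.7
grasp_force: 35.0
d [-0.2 14.9 -2. ] a [-0.53 -0.1  -0.11] |d| 15.0 |a| 0.6
time_s: 15.45
position: [472.5, -137.9, 119.9]
tcp_rot: [0.001, 0.722, 0.692, 0.0]
contact_force: [-0.2, -0.1, -0.3]
grip_width: 19.3
grasp_force: 35.0
d [ 0.3  0.1 -0.1] a [ 0.08  0.03 -0.05] |d| 0.0 |a| 0.1
```

It snapped in: the force rose to 10 N and then dropped to 0. Next I'll seat it on the board.

```bash
python3 -m creep '[{"dx":0,"dy":0,"dz":1.5,"ax":0,"ay":0,"az":0},{"dx":0,"dy":0,"dz":3,"ax":0,"ay":0,"az":0},{"dx":0,"dy":0,"dz":3,"ax":0,"ay":0,"az":0}]';python3 -m creep '[{"dx":0,"dy":0,"dz":1.5,"ax":0,"ay":0,"az":0},{"dx":0,"dy":0,"dz":1.5,"ax":0,"ay":0,"az":0}]'; python3 -m creep '[{"dx":0,"dy":0,"dz":1.5,"ax":0,"ay":0,"az":0},{"dx":0,"dy":0,"dz":1.5,"ax":0,"ay":0,"az":0}]'
```

```text
time_s: 15.7
position: [471.8, -138.1, 117.4]
tcp_rot: [0.0, 0.723, 0.691, 0.001]
contact_force: [-1.7, 1.2, 10.3]
grip_width: 19.5
grasp_force: 35.0
time_s: 15.87
position: [472.4, -138.5, 117.3]
tcp_rot: [0.001, 0.723, 0.691, 0.001]
contact_force: [-5.2, 1.5, 32.0]
grip_width: 19.4
grasp_force: 35.0
time_s: 16.03
position: [473.1, -139.0, 116.7]
tcp_rot: [0.002, 0.723, 0.691, 0.002]
contact_force: [-7.7, 1.1, 44.2]
grip_width: 19.3
grasp_force: 35.1
```

Seated on the board. I'll relieve the push, release, and go back to the caddy.

```bash
python3 -m creep '[{"dx":0,"dy":0,"dz":-3,"ax":0,"ay":0,"az":0},{"dx":0,"dy":0,"dz":-3,"ax":0,"ay":0,"az":0}]'; python3 -m creep '[{"dx":0,"dy":0,"dz":0,"ax":0,"ay":0,"az":0},{"dx":0,"dy":0,"dz":0,"ax":0,"ay":0,"az":0},{"dx":0,"dy":0,"dz":0,"ax":0,"ay":0,"az":0},{"dx":0,"dy":0,"dz":0,"ax":0,"ay":0,"az":0},{"dx":0,"dy":0,"dz":0,"ax":0,"ay":0,"az":0},{"dx":0,"dy":0,"dz":0,"ax":0,"ay":0,"az":0}]' 0.5 35; python3 -m creep '[{"dx":0,"dy":0,"dz":-25,"ax":0,"ay":0,"az":0},{"dx":0,"dy":0,"dz":-60,"ax":0,"ay":0,"az":0},{"dx":0,"dy":0,"dz":-100,"ax":0,"ay":0,"az":0},{"dx":0,"dy":0,"dz":-110,"ax":0,"ay":0,"az":0},{"dx":0,"dy":0,"dz":-110,"ax":0,"ay":0,"az":0}]'; python3 -c "
from h import *
go((520,200,290),ydir=(.9905,.137,0))"
```

```text
time_s: 16.2
position: [471.7, -138.0, 117.5]
tcp_rot: [0.001, 0.723, 0.691, 0.001]
contact_force: [-0.5, 0.5, -1.1]
grip_width: 19.5
grasp_force: 34.9
time_s: 16.7
position: [471.1, -137.7, 116.6]
tcp_rot: [-0.0, 0.722, 0.691, -0.0]
contact_force: [0.5, -0.5, -0.2]
grip_width: 45.8
grasp_force: 0.0
time_s: 17.12
position: [473.1, -138.3, 229.7]
tcp_rot: [0.002, 0.722, 0.691, 0.002]
contact_force: [0.6, 0.1, 0.1]
grip_width: 46.1
grasp_force: 0.0
d [340.   32.4 -60. ] a [ 3.400e-01  1.000e-02 -1.038e+01] |d| 347.0 |a| 10.4
```

```bash
python3 -m creep '[{"dx":340,"dy":32,"dz":-60,"ax":0,"ay":0,"az":-10.4},{"dx":340,"dy":32,"dz":-60,"ax":0,"ay":0,"az":-10.4},{"dx":340,"dy":32,"dz":-60,"ax":0,"ay":0,"az":-10.4},{"dx":340,"dy":32,"dz":-60,"ax":0,"ay":0,"az":-10.4},{"dx":340,"dy":32,"dz":-60,"ax":0,"ay":0,"az":-10.4},{"dx":340,"dy":32,"dz":-60,"ax":0,"ay":0,"az":-10.4},{"dx":340,"dy":32,"dz":-60,"ax":0,"ay":0,"az":-10.4},{"dx":340,"dy":32,"dz":-60,"ax":0,"ay":0,"az":-10.4},{"dx":340,"dy":32,"dz":-60,"ax":0,"ay":0,"az":-10.4},{"dx":340,"dy":32,"dz":-60,"ax":0,"ay":0,"az":-10.4},{"dx":340,"dy":32,"dz":-60,"ax":0,"ay":0,"az":-10.4},{"dx":340,"dy":32,"dz":-60,"ax":0,"ay":0,"az":-10.4}]'; python3 - <<'E'
from tubes import *
snap('wrist','w10');snap('scene','s10')
p=[525.3,269.1,np.radians(7.88)]
L=lambda f:(cal(f),cv2.imread(f"pics/{f}.png")[:,:,::-1].copy(),1.)
cup=lambda k:np.array([p[0]-np.sin(p[2])*58*k,p[1]+np.cos(p[2])*58*k,73])
V=[L("w10"),L("s10")]
print(tcp()[0])
for col,k in(("blue",2),("purple",0),("orange",-1)): fittube(V,col,cup(k),p[2],20)
# green rim corners: bounding of green per cup by projection
h=cv2.cvtColor(V[0][1],cv2.COLOR_RGB2HSV); g=cv2.inRange(h,(50,100,40),(75,255,255)); n,l,st,ce=cv2.connectedComponentsWithStats(g)
print([(st[i].tolist()) for i in range(1,n) if st[i,4]>60]); print("pred",[proj(V[0][0],cup(k)).round(0).tolist() for k in(2,1,0,-1,-2)])
E
```

```text
time_s: 18.12
position: [517.7, 198.9, 285.7]
tcp_rot: [-0.0, 0.657, 0.754, -0.001]
contact_force: [-0.4, -1.7, -0.3]
grip_width: 45.6
grasp_force: 0.0
[517.92812108 198.60622556 286.28919745]
blue foot off(cup) [-0.  0.] rim off [0.5 1.3] slope [0.006 0.023] top [510.3 387.7 173. ] res [0.2 0.1] n 1 [[428, 166, 8, 11, 64]]
purple foot off(cup) [-0.  0.] rim off [-0.4  0.7] slope [-0.008  0.011] top [524.1 270.8 173. ] res [-0.2 -0.3 -0.6  0.9] n 2 [[290, 115, 22, 23, 394], [381, 169, 7, 11, 62]]
orange foot off(cup) [0. 0.] rim off [0.6 0.5] slope [0.009 0.01 ] top [534.7 213.2 173. ] res [ 1.  -3.1] n 1 [[290, 181, 22, 25, 437]]
[[278, 0, 38, 41, 521], [279, 56, 36, 39, 1013], [279, 109, 34, 36, 572], [279, 158, 33, 35, 472], [279, 204, 32, 33, 762]]
pred [[[297.0, 19.0]], [[297.0, 74.0]], [[296.0, 127.0]], [[296.0, 176.0]], [[295.0, 221.0]]]
```

```bash
sed -i 's/^    s=least_squares(f,\[0,0,.01,.01\]); q=s.x/    from scipy.optimize import minimize\n    S=np.array([1,1,.01,.01]);m=minimize(lambda v:(f(v*S)**2).sum(),[1.,1,1,1],method="Nelder-Mead",options=dict(maxiter=4000,xatol=1e-3,fatol=1e-4)); q=m.x*S\n    class s: fun=f(q)/' tubes.py; python3 - <<'E'
from tubes import *
p=[525.3,269.1,np.radians(7.88)]
L=lambda f:(cal(f),cv2.imread(f"pics/{f}.png")[:,:,::-1].copy(),1.)
cup=lambda k:np.array([p[0]-np.sin(p[2])*58*k,p[1]+np.cos(p[2])*58*k,73])
for fs,col,k in((("w6","w7","s10"),"blue",2),(("w10","s10"),"purple",0),(("w2","w5","w10","t7","s7"),"orange",-1),(("w10",),"orange",-1)):
    q=fittube([L(f) for f in fs],col,cup(k),p[2],10); print("  grasp",(cup(k)[:2]+q[:2]+q[2:]*122).round(1))
go((533,211,116),ydir=(.9905,.137,0))
E
```

```text
blue foot off(cup) [-3.3  0.2] rim off [-0.8  0.8] slope [0.041 0.015] top [512.6 386.2 172.8] res [-0.2 -0.1  0.  -0.  -0.3  0.6] n 3 [[272, 58, 24, 25, 442], [273, 39, 30, 36, 780], [428, 166, 8, 11, 64]]
  grasp [511.1 385.6]
purple foot off(cup) [1.3 6. ] rim off [0.5 4.3] slope [-0.011 -0.029] top [524.1 270.5 172.9] res [-0.2 -0.2 -0.4  0.9] n 2 [[290, 115, 22, 23, 394], [381, 169, 7, 11, 62]]
  grasp [524.5 271.7]
orange foot off(cup) [ 0.6 -0.6] rim off [ 0.6 -1.1] slope [ 0.001 -0.008] top [534.1 209.9 173. ] res [ 0.   0.  -0.   0.   0.  -0.1] n 3 [[286, 171, 20, 23, 359], [286, 168, 19, 22, 331], [290, 181, 22, 25, 437]]
  grasp [534.1 210.2]
orange foot off(cup) [0. 0.] rim off [ 0.2 -0.7] slope [ 0.006 -0.012] top [534.2 209.8 173. ] res [-0. -0.] n 1 [[290, 181, 22, 25, 437]]
  grasp [534.  210.2]
d [ 10.3  16.7 170.3] a [-0.04  0.02 -0.14] |d| 171.0 |a| 0.1
```

```bash
python3 -m creep '[{"dx":9.4,"dy":17.6,"dz":30,"ax":0,"ay":0,"az":-0.1},{"dx":9.4,"dy":17.6,"dz":60,"ax":0,"ay":0,"az":-0.1},{"dx":9.4,"dy":17.6,"dz":80,"ax":0,"ay":0,"az":-0.1},{"dx":9.4,"dy":17.6,"dz":100,"ax":0,"ay":0,"az":-0.1},{"dx":9.4,"dy":17.6,"dz":130,"ax":0,"ay":0,"az":-0.1},{"dx":9.4,"dy":17.6,"dz":155,"ax":0,"ay":0,"az":-0.1},{"dx":9.4,"dy":17.6,"dz":170,"ax":0,"ay":0,"az":-0.1},{"dx":9.4,"dy":17.6,"dz":170,"ax":0,"ay":0,"az":-0.1},{"dx":9.4,"dy":17.6,"dz":170,"ax":0,"ay":0,"az":-0.1}]'; python3 -m creep '[{"dx":0,"dy":0,"dz":0,"ax":0,"ay":0,"az":0},{"dx":0,"dy":0,"dz":0,"ax":0,"ay":0,"az":0},{"dx":0,"dy":0,"dz":0,"ax":0,"ay":0,"az":0},{"dx":0,"dy":0,"dz":0,"ax":0,"ay":0,"az":0},{"dx":0,"dy":0,"dz":0,"ax":0,"ay":0,"az":0},{"dx":0,"dy":0,"dz":0,"ax":0,"ay":0,"az":0},{"dx":0,"dy":0,"dz":0,"ax":0,"ay":0,"az":0},{"dx":0,"dy":0,"dz":0,"ax":0,"ay":0,"az":0},{"dx":0,"dy":0,"dz":0,"ax":0,"ay":0,"az":0}]' 0.1 35;python3 -m creep '[{"dx":0,"dy":0,"dz":-15,"ax":0,"ay":0,"az":0},{"dx":0,"dy":0,"dz":-35,"ax":0,"ay":0,"az":0},{"dx":0,"dy":0,"dz":-60,"ax":0,"ay":0,"az":0},{"dx":0,"dy":0,"dz":-90,"ax":0,"ay":0,"az":0},{"dx":0,"dy":0,"dz":-130,"ax":0,"ay":0,"az":0},{"dx":0,"dy":0,"dz":-170,"ax":0,"ay":0,"az":0},{"dx":0,"dy":0,"dz":-190,"ax":0,"ay":0,"az":0},{"dx":0,"dy":0,"dz":-190,"ax":0,"ay":0,"az":0},{"dx":0,"dy":0,"dz":-190,"ax":0,"ay":0,"az":0}]'; python3 -c "
from h import *
go((407.7,-250.9,300),ydir=(.99909,-.0427,0)); snap('scene','s11'); snap('wrist','w11')"
```

```text
time_s: 18.97
position: [534.0, 210.9, 116.6]
tcp_rot: [-0.0, 0.657, 0.754, -0.001]
contact_force: [1.3, 0.0, -0.3]
grip_width: 46.0
grasp_force: 0.0
time_s: 19.72
position: [534.5, 212.5, 117.4]
tcp_rot: [0.0, 0.656, 0.755, 0.001]
contact_force: [-1.1, -0.5, 5.3]
grip_width: 19.7
grasp_force: 35.0
time_s: 20.47
position: [534.6, 212.5, 307.6]
tcp_rot: [0.0, 0.656, 0.755, 0.001]
contact_force: [-0.6, 0.1, -0.6]
grip_width: 19.3
grasp_force: 35.0
d [-441.2 -190.1    6.7] a [ 0.11 -0.08 10.45] |d| 481.0 |a| 10.4
```

```bash
python3 -m creep '[{"dx":-440,"dy":-190,"dz":6,"ax":0,"ay":0,"az":10.4},{"dx":-440,"dy":-190,"dz":6,"ax":0,"ay":0,"az":10.4},{"dx":-440,"dy":-190,"dz":6,"ax":0,"ay":0,"az":10.4},{"dx":-440,"dy":-190,"dz":6,"ax":0,"ay":0,"az":10.4},{"dx":-440,"dy":-190,"dz":6,"ax":0,"ay":0,"az":10.4},{"dx":-440,"dy":-190,"dz":6,"ax":0,"ay":0,"az":10.4},{"dx":-440,"dy":-190,"dz":6,"ax":0,"ay":0,"az":10.4},{"dx":-440,"dy":-190,"dz":6,"ax":0,"ay":0,"az":10.4},{"dx":-440,"dy":-190,"dz":6,"ax":0,"ay":0,"az":10.4},{"dx":-440,"dy":-190,"dz":6,"ax":0,"ay":0,"az":10.4},{"dx":-440,"dy":-190,"dz":6,"ax":0,"ay":0,"az":10.4},{"dx":-440,"dy":-190,"dz":6,"ax":0,"ay":0,"az":10.4},{"dx":-440,"dy":-190,"dz":6,"ax":0,"ay":0,"az":10.4},{"dx":-440,"dy":-190,"dz":6,"ax":0,"ay":0,"az":10.4},{"dx":-440,"dy":-190,"dz":6,"ax":0,"ay":0,"az":10.4},{"dx":-440,"dy":-190,"dz":6,"ax":0,"ay":0,"az":10.4}]'; python3 -m creep '[{"dx":0,"dy":0,"dz":40,"ax":0,"ay":0,"az":0.1},{"dx":0,"dy":0,"dz":80,"ax":0,"ay":0,"az":0.1},{"dx":0,"dy":0,"dz":120,"ax":0,"ay":0,"az":0.1},{"dx":0,"dy":0,"dz":150,"ax":0,"ay":0,"az":0.1},{"dx":0,"dy":0,"dz":175,"ax":0,"ay":0,"az":0.1},{"dx":0,"dy":0,"dz":180,"ax":0,"ay":0,"az":0.1},{"dx":0,"dy":0,"dz":180,"ax":0,"ay":0,"az":0.1},{"dx":0,"dy":0,"dz":180,"ax":0,"ay":0,"az":0.1},{"dx":0,"dy":0,"dz":180,"ax":0,"ay":0,"az":0.1}]'; python3 -c "
from h import *
go((467.6,-252,120),ydir=(.99909,-.0427,0))
w,_=snap('wrist','w12')
im=cv2.imread('pics/w12.png')[120:420,140:540];cv2.imwrite('pics/w12z.png',cv2.resize(im,(800,600),interpolation=2))"
```

```text
time_s: 21.9
position: [407.4, -248.3, 300.0]
tcp_rot: [-0.001, 0.721, 0.693, -0.0]
contact_force: [0.2, 0.8, -0.3]
grip_width: 19.3
grasp_force: 35.0
time_s: 22.65
position: [408.4, -250.1, 122.2]
tcp_rot: [0.001, 0.722, 0.692, 0.001]
contact_force: [-0.3, -0.4, -0.0]
grip_width: 19.3
grasp_force: 35.0
d [ 0.7 59.3  2.4] a [ 0.14  0.03 -0.02] |d| 59.0 |a| 0.1
```

View pics/w12z.png

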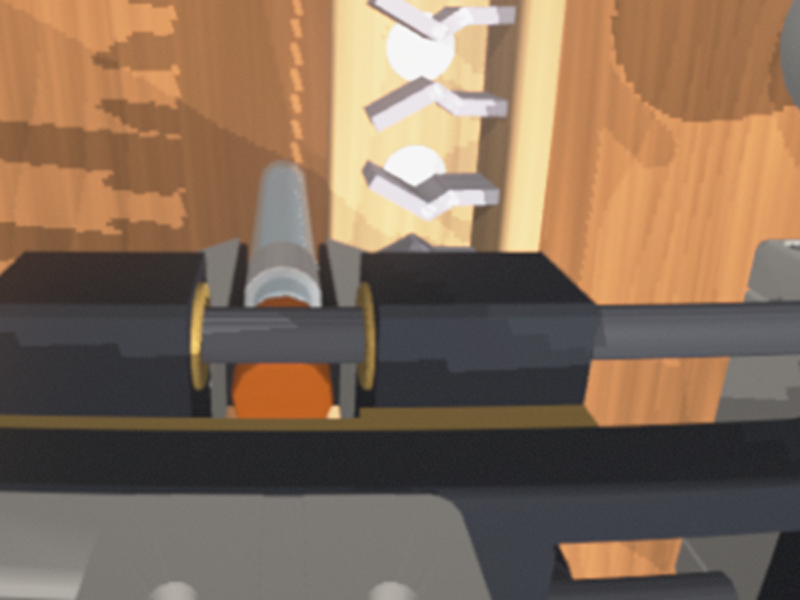

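The view is practically identical to the first insertion: tube foot at (282,168), jaw waist at (425,210), clip disc at (415,165). Pushing in, then seating.

```bash
python3 -m creep '[{"dx":0,"dy":8,"dz":1,"ax":0,"ay":0,"az":0},{"dx":0,"dy":16,"dz":1,"ax":0,"ay":0,"az":0},{"dx":0,"dy":24,"dz":1,"ax":0,"ay":0,"az":0},{"dx":0,"dy":30,"dz":1,"ax":0,"ay":0,"az":0},{"dx":0,"dy":35,"dz":1,"ax":0,"ay":0,"az":0},{"dx":0,"dy":40,"dz":1,"ax":0,"ay":0,"az":0}]'; python3 -m creep '[{"dx":0,"dy":4,"dz":0,"ax":0,"ay":0,"az":0},{"dx":0,"dy":7,"dz":0,"ax":0,"ay":0,"az":0},{"dx":0,"dy":10,"dz":0,"ax":0,"ay":0,"az":0},{"dx":0,"dy":13,"dz":0,"ax":0,"ay":0,"az":0},{"dx":0,"dy":16,"dz":0,"ax":0,"ay":0,"az":0},{"dx":0,"dy":18.5,"dz":0,"ax":0,"ay":0,"az":0},{"dx":0,"dy":18.5,"dz":0,"ax":0,"ay":0,"az":0},{"dx":0,"dy":18.5,"dz":0,"ax":0,"ay":0,"az":0}]'; python3 -c "
from h import *
go((467.6,-253,120),ydir=(.99909,-.0427,0))"
```

```text
time_s: 23.2
position: [447.6, -251.7, 119.6]
tcp_rot: [-0.0, 0.722, 0.692, -0.0]
contact_force: [-5.6, -1.4, 0.2]
grip_width: 19.3
grasp_force: 35.0
time_s: 23.87
position: [466.2, -252.5, 119.9]
tcp_rot: [0.0, 0.722, 0.692, 0.0]
contact_force: [0.2, 0.3, -0.4]
grip_width: 19.4
grasp_force: 35.0
d [-0.4  1.4 -0.1] a [ 0.04  0.02 -0.05] |d| 1.0 |a| 0.1
```

```bash
python3 -m creep '[{"dx":0,"dy":1,"dz":1.5,"ax":0,"ay":0,"az":0},{"dx":0,"dy":1,"dz":3,"ax":0,"ay":0,"az":0},{"dx":0,"dy":1,"dz":3,"ax":0,"ay":0,"az":0}]';python3 -m creep '[{"dx":0,"dy":0,"dz":1.2,"ax":0,"ay":0,"az":0},{"dx":0,"dy":0,"dz":1.2,"ax":0,"ay":0,"az":0}]'
```

```text
time_s: 24.12
position: [466.6, -252.4, 116.5]
tcp_rot: [-0.0, 0.722, 0.691, 0.0]
contact_force: [-0.2, 0.0, -1.4]
grip_width: 19.8
grasp_force: 35.0
time_s: 24.28
position: [466.8, -252.8, 116.4]
tcp_rot: [0.0, 0.723, 0.691, 0.0]
contact_force: [-2.4, 1.5, 12.3]
grip_width: 19.7
grasp_force: 35.0
```

Seated, with contact at 12 N. Pressing slightly more, then release and return to the caddy.

```bash
python3 -m creep '[{"dx":0,"dy":0,"dz":1,"ax":0,"ay":0,"az":0},{"dx":0,"dy":0,"dz":1,"ax":0,"ay":0,"az":0}]'; python3 -m creep '[{"dx":0,"dy":0,"dz":-1.5,"ax":0,"ay":0,"az":0},{"dx":0,"dy":0,"dz":-1.5,"ax":0,"ay":0,"az":0}]'; python3 -m creep '[{"dx":0,"dy":0,"dz":0,"ax":0,"ay":0,"az":0},{"dx":0,"dy":0,"dz":0,"ax":0,"ay":0,"az":0},{"dx":0,"dy":0,"dz":0,"ax":0,"ay":0,"az":0},{"dx":0,"dy":0,"dz":0,"ax":0,"ay":0,"az":0},{"dx":0,"dy":0,"dz":0,"ax":0,"ay":0,"az":0},{"dx":0,"dy":0,"dz":0,"ax":0,"ay":0,"az":0}]' 0.5 35; python3 -m creep '[{"dx":0,"dy":0,"dz":-25,"ax":0,"ay":0,"az":0},{"dx":0,"dy":0,"dz":-60,"ax":0,"ay":0,"az":0},{"dx":0,"dy":0,"dz":-100,"ax":0,"ay":0,"az":0},{"dx":0,"dy":0,"dz":-110,"ax":0,"ay":0,"az":0},{"dx":0,"dy":0,"dz":-110,"ax":0,"ay":0,"az":0},{"dx":0,"dy":0,"dz":-110,"ax":0,"ay":0,"az":0}]'; python3 -c "
from h import *
go((520,250,290),ydir=(.9905,.137,0))"
```

```text
time_s: 24.45
position: [467.1, -253.2, 116.3]
tcp_rot: [0.001, 0.723, 0.691, 0.001]
contact_force: [-5.1, 2.6, 23.8]
grip_width: 19.3
grasp_force: 35.0
time_s: 24.62
position: [466.7, -252.6, 116.4]
tcp_rot: [0.0, 0.723, 0.691, 0.0]
contact_force: [-0.8, 0.2, 4.3]
grip_width: 19.6
grasp_force: 35.0
time_s: 25.12
position: [466.5, -252.4, 115.9]
tcp_rot: [-0.0, 0.722, 0.691, -0.0]
contact_force: [0.3, -0.2, 1.3]
grip_width: 45.6
grasp_force: 0.0
time_s: 25.62
position: [466.9, -252.3, 226.2]
tcp_rot: [0.0, 0.722, 0.692, 0.001]
contact_force: [-0.3, -0.2, -0.3]
grip_width: 45.4
grasp_force: 0.0
d [504.1  31.4 -63.7] a [ 8.000e-02 -1.000e-02 -1.036e+01] |d| 509.0 |a| 10.4
```

```bash
python3 -m creep '[{"dx":504,"dy":31,"dz":-64,"ax":0,"ay":0,"az":-10.4},{"dx":504,"dy":31,"dz":-64,"ax":0,"ay":0,"az":-10.4},{"dx":504,"dy":31,"dz":-64,"ax":0,"ay":0,"az":-10.4},{"dx":504,"dy":31,"dz":-64,"ax":0,"ay":0,"az":-10.4},{"dx":504,"dy":31,"dz":-64,"ax":0,"ay":0,"az":-10.4},{"dx":504,"dy":31,"dz":-64,"ax":0,"ay":0,"az":-10.4},{"dx":504,"dy":31,"dz":-64,"ax":0,"ay":0,"az":-10.4},{"dx":504,"dy":31,"dz":-64,"ax":0,"ay":0,"az":-10.4},{"dx":504,"dy":31,"dz":-64,"ax":0,"ay":0,"az":-10.4},{"dx":504,"dy":31,"dz":-64,"ax":0,"ay":0,"az":-10.4},{"dx":504,"dy":31,"dz":-64,"ax":0,"ay":0,"az":-10.4},{"dx":504,"dy":31,"dz":-64,"ax":0,"ay":0,"az":-10.4},{"dx":504,"dy":31,"dz":-64,"ax":0,"ay":0,"az":-10.4},{"dx":504,"dy":31,"dz":-64,"ax":0,"ay":0,"az":-10.4},{"dx":504,"dy":31,"dz":-64,"ax":0,"ay":0,"az":-10.4},{"dx":504,"dy":31,"dz":-64,"ax":0,"ay":0,"az":-10.4}]'; python3 - <<'E'
from tubes import *
snap('wrist','w13');snap('scene','s13')
L=lambda f:(cal(f),cv2.imread(f"pics/{f}.png")[:,:,::-1].copy(),1.)
V=[L("w13"),L("s13")]; p=[525.3,269.1,np.radians(7.88)]
cup=lambda k:np.array([p[0]-np.sin(p[2])*58*k,p[1]+np.cos(p[2])*58*k,73])
print(tcp()[0])
for col in("blue","purple"):
    for c,im,_ in V: print(col,blob(im,col,proj(c,cup(1))[0],150))
h=cv2.cvtColor(V[0][1],cv2.COLOR_RGB2HSV); g=cv2.inRange(h,(50,100,40),(75,255,255)); n,l,st,ce=cv2.connectedComponentsWithStats(g)
print([(st[i].tolist()) for i in range(1,n) if st[i,4]>60]); print("pred",[proj(V[0][0],cup(k)).round(0).tolist() for k in(2,1,0,-1,-2)])
q=fittube(V,"blue",cup(2),p[2],10); print("grasp",(cup(2)[:2]+q[:2]+q[2:]*122).round(1))
E
```

```text
time_s: 26.95
position: [519.4, 248.0, 288.9]
tcp_rot: [-0.0, 0.657, 0.753, -0.001]
contact_force: [0.5, -0.7, -0.3]
grip_width: 46.0
grasp_force: 0.0
[519.64281851 247.80821254 289.60720656]
blue (None, None)
blue (array([469.58730159,  77.49206349]), [458, 74, 25, 7, 126])
purple (array([265.86554622, 145.35854342]), [256, 135, 21, 22, 357])
purple (array([393.71875 , 165.890625]), [390, 161, 8, 11, 64])
[[258, 24, 36, 41, 422], [258, 80, 35, 37, 553], [265, 90, 15, 8, 62], [259, 131, 34, 34, 333], [260, 178, 32, 35, 823], [260, 223, 32, 31, 701]]
pred [[[289.0, 66.0]], [[289.0, 118.0]], [[289.0, 167.0]], [[289.0, 213.0]], [[288.0, 255.0]]]
blue foot off(cup) [ 5.3 -7.3] rim off [-6.7  9.1] slope [-0.234  0.243] top [480.1 414.4 164.6] res [-4.2  4.4] n 1 [[439, 155, 9, 11, 58]]
grasp [487.  407.2]
```

The caddy has been knocked aside, so I'll refit it.

```bash
python3 - <<'E'
from tubes import *
L=lambda f:(cal(f),cv2.imread(f"pics/{f}.png")[:,:,::-1].copy(),1.)
V=[L("w13"),L("s13")]; c=V[0][0]
uv=np.array([(276,44.5),(275.5,98.5),(276,148),(276,195.5),(276,238.5)])
p,res,W=fit2d(c,uv,[(0,58*k,73) for k in(2,1,0,-1,-2)],[510,280,.14]);print("caddy",p[:2].round(1),np.degrees(p[2]).round(2),res.tolist())
cup=W(p); print(cup.round(1).tolist())
for col,k in(("blue",0),("purple",2)):
    q=fittube(V,col,cup[k],p[2],10); print("grasp",(cup[k][:2]+q[:2]+q[2:]*122).round(1))
E
python3 -c "
import cv2,numpy as np
a=cv2.imread('pics/w13.png')[:260,180:400];b=cv2.imread('pics/s13.png')[130:240,320:470]
o=np.zeros((600,800,3),np.uint8);o[:520,:440]=cv2.resize(a,(440,520),interpolation=2);o[:257,445:795]=cv2.resize(b,(350,257),interpolation=2);cv2.imwrite('pics/w13z.png',o)"
```

```text
caddy [506.7 289.6] 7.59 [[-0.2, -0.3], [0.3, -0.5], [-0.1, 0.5], [-0.1, -0.0], [0.0, 0.4]]
[[491.4, 404.6, 73.0], [499.1, 347.1, 73.0], [506.7, 289.6, 73.0], [514.4, 232.1, 73.0], [522.0, 174.6, 73.0]]
blue foot off(cup) [ 3.  -5.3] rim off [-6.  6.] slope [-0.173  0.167] top [468.1 425.8 168.6] res [-0.   0.1] n 1 [[439, 155, 9, 11, 58]]
grasp [473.9 420.1]
purple foot off(cup) [-0.8  2.4] rim off [-3.6  5.4] slope [-0.052  0.045] top [497.3 299.  172.6] res [-0.3 -0.1 -0.2  1.3] n 2 [[256, 135, 21, 22, 357], [390, 161, 8, 11, 64]]
grasp [499.2 297.3]
```

```bash
python3 -m creep '[{"dx":40,"dy":-20,"dz":0,"ax":0,"ay":0,"az":0},{"dx":55,"dy":-20,"dz":0,"ax":0,"ay":0,"az":0},{"dx":55,"dy":-20,"dz":0,"ax":0,"ay":0,"az":0},{"dx":55,"dy":-20,"dz":0,"ax":0,"ay":0,"az":0},{"dx":55,"dy":-20,"dz":0,"ax":0,"ay":0,"az":0}]' >/dev/null; python3 -c "
from h import *
snap('wrist','w14')"; python3 -m creep '[{"dx":40,"dy":0,"dz":0,"ax":0,"ay":0,"az":0},{"dx":70,"dy":0,"dz":0,"ax":0,"ay":0,"az":0},{"dx":70,"dy":0,"dz":0,"ax":0,"ay":0,"az":0},{"dx":70,"dy":0,"dz":0,"ax":0,"ay":0,"az":0},{"dx":70,"dy":0,"dz":0,"ax":0,"ay":0,"az":0}]'; python3 - <<'E'
from tubes import *
snap('wrist','w15');snap('scene','s15')
L=lambda f:(cal(f),cv2.imread(f"pics/{f}.png")[:,:,::-1].copy(),1.)
p=[506.7,289.6,np.radians(7.59)]
cup=lambda k:np.array([p[0]-np.sin(p[2])*58*k,p[1]+np.cos(p[2])*58*k,73])
for f in("w14","w15"):
    c,im,_=L(f)
    h=cv2.cvtColor(im,cv2.COLOR_RGB2HSV); g=cv2.inRange(h,(50,100,40),(75,255,255)); n,l,st,ce=cv2.connectedComponentsWithStats(g)
    print(f,[(st[i].tolist()) for i in range(1,n) if st[i,4]>60]); print("pred",[proj(c,cup(k)).round(0)[0].tolist() for k in(2,1,0,-1,-2)], blob(im,"blue",proj(c,cup(2))[0],150))
for fs in(("w14","w15","s13","s15"),("w14","w15"),("w15","s15")):
    q=fittube([L(f) for f in fs],"blue",cup(2),p[2],10); print("grasp",(cup(2)[:2]+q[:2]+q[2:]*122).round(1))
a=L("w14")[1][:,:,::-1][:250,180:400]; b=L("w15")[1][:,:,::-1][:250,180:400]; s=L("s13")[1][:,:,::-1][140:230,360:480]
o=np.zeros((600,800,3),np.uint8); o[:400,:352]=cv2.resize(a,(352,400)); o[:400,400:752]=cv2.resize(b,(352,400)); o[405:600,:260]=cv2.resize(s,(260,195),interpolation=2)
cv2.imwrite("pics/w15z.png",o)
E
```

```text
time_s: 27.93
position: [483.5, 369.1, 290.0]
tcp_rot: [0.0, 0.658, 0.753, -0.0]
contact_force: [-0.5, -0.4, 0.9]
grip_width: 46.0
grasp_force: 0.0
w14 [[275, 78, 35, 36, 355], [275, 129, 33, 34, 629], [275, 176, 32, 35, 386], [275, 216, 32, 58, 1514]]
pred [[292.0, 96.0], [292.0, 146.0], [291.0, 193.0], [291.0, 237.0], [290.0, 277.0]] (array([278.21471173,  62.        ]), [266, 49, 24, 30, 503])
w15 [[275, 138, 33, 35, 320], [275, 185, 32, 89, 1406], [275, 302, 29, 27, 764]]
pred [[292.0, 156.0], [291.0, 202.0], [291.0, 245.0], [290.0, 284.0], [290.0, 320.0]] (array([277.50769231, 144.34871795]), [267, 134, 22, 22, 390])
blue foot off(cup) [ 0.9 -3.5] rim off [-6.1  6.2] slope [-0.136  0.145] top [471.4 424.  169.9] res [-0.3  0.7  0.1 -0.9 -0.3  0.6 -0.4  0.6] n 4 [[266, 49, 24, 30, 503], [267, 134, 22, 22, 390], [439, 155, 9, 11, 58], [439, 155, 9, 11, 63]]
grasp [476.1 418.9]
blue foot off(cup) [ 0.9 -3.6] rim off [-6.   6.1] slope [-0.136  0.145] top [471.5 423.9 169.9] res [-0.2  0.8  0.2 -0.8] n 2 [[266, 49, 24, 30, 503], [267, 134, 22, 22, 390]]
grasp [476.2 418.8]
blue foot off(cup) [ 1.  -3.3] rim off [-6.   6.1] slope [-0.137  0.138] top [471.3 423.2 170. ] res [-0.  -0.2 -0.7  0.5] n 2 [[267, 134, 22, 22, 390], [439, 155, 9, 11, 63]]
grasp [476.1 418.4]
```

The refit is confirmed. Blue now leans about 11° into the rim corner (-x, +y), so I'll grip along its axis.

```bash
python3 - <<'E'
from h import *
u=np.array([-.136,.143,1]);u/=np.linalg.norm(u); P=np.array([476.2,418.8,134.5])-19*u
print(P); go(P+85*u,zdir=-u,ydir=(.991,.132,0))
E
```

```text
[478.73510663 416.13440994 115.85951009]
d [61.  -8.2 91.1] a [-6.48 -9.05 -0.39] |d| 110.0 |a| 11.1
```

```bash
python3 -m creep '[{"dx":30,"dy":-4,"dz":20,"ax":-3.2,"ay":-4.5,"az":-0.2},{"dx":61,"dy":-8,"dz":45,"ax":-6.5,"ay":-9,"az":-0.4},{"dx":61,"dy":-8,"dz":80,"ax":-6.5,"ay":-9,"az":-0.4},{"dx":61,"dy":-8,"dz":91,"ax":-6.5,"ay":-9,"az":-0.4},{"dx":61,"dy":-8,"dz":91,"ax":-6.5,"ay":-9,"az":-0.4},{"dx":61,"dy":-8,"dz":91,"ax":-6.5,"ay":-9,"az":-0.4},{"dx":61,"dy":-8,"dz":91,"ax":-6.5,"ay":-9,"az":-0.4}]'; python3 - <<'E'
from tubes import *
u=np.array([-.136,.143,1]);u/=np.linalg.norm(u); P=np.array([476.2,418.8,134.5])-19*u
go(P,zdir=-u,ydir=(.991,.132,0))
snap('wrist','w16'); c,im=snap('wrist','w16'); print(blob(im,"blue",proj(c,P+57*u)[0],60), "pred",capcent(c,P+19*u-122*u,u))
E
```

```text
time_s: 28.62
position: [469.0, 428.4, 201.5]
tcp_rot: [0.097, 0.653, 0.751, -0.007]
contact_force: [0.2, 0.3, 0.2]
grip_width: 45.8
grasp_force: 0.0
d [-0.  -2.1 87. ] a [ 0.14 -0.16 -0.1 ] |d| 87.0 |a| 0.2
(array([279.19763695, 234.29860365]), [264, 215, 31, 39, 931]) pred [279.02285456 231.96158544]
```

```bash
python3 -m creep '[{"dx":-1,"dy":-1,"dz":25,"ax":0,"ay":0,"az":0},{"dx":-1,"dy":-1,"dz":50,"ax":0,"ay":0,"az":0},{"dx":-1,"dy":-1,"dz":70,"ax":0,"ay":0,"az":0},{"dx":-1,"dy":-1,"dz":85,"ax":0,"ay":0,"az":0},{"dx":-1,"dy":-1,"dz":85,"ax":0,"ay":0,"az":0},{"dx":-1,"dy":-1,"dz":85,"ax":0,"ay":0,"az":0}]'; python3 -m creep '[{"dx":0,"dy":0,"dz":0,"ax":0,"ay":0,"az":0},{"dx":0,"dy":0,"dz":0,"ax":0,"ay":0,"az":0},{"dx":0,"dy":0,"dz":0,"ax":0,"ay":0,"az":0},{"dx":0,"dy":0,"dz":0,"ax":0,"ay":0,"az":0},{"dx":0,"dy":0,"dz":0,"ax":0,"ay":0,"az":0},{"dx":0,"dy":0,"dz":0,"ax":0,"ay":0,"az":0},{"dx":0,"dy":0,"dz":0,"ax":0,"ay":0,"az":0},{"dx":0,"dy":0,"dz":0,"ax":0,"ay":0,"az":0},{"dx":0,"dy":0,"dz":0,"ax":0,"ay":0,"az":0}]' 0.1 35
```

```text
time_s: 29.22
position: [477.8, 416.6, 116.6]
tcp_rot: [0.096, 0.652, 0.752, -0.009]
contact_force: [0.1, 0.5, 0.5]
grip_width: 45.1
grasp_force: 0.0
time_s: 29.97
position: [477.4, 417.6, 116.2]
tcp_rot: [0.096, 0.651, 0.753, -0.008]
contact_force: [0.9, 1.2, 5.6]
grip_width: 19.3
grasp_force: 35.0
```

```bash
python3 -m creep '[{"dx":0,"dy":0,"dz":-15,"ax":0,"ay":0,"az":0},{"dx":0,"dy":0,"dz":-35,"ax":0,"ay":0,"az":0},{"dx":0,"dy":0,"dz":-60,"ax":0,"ay":0,"az":0},{"dx":0,"dy":0,"dz":-90,"ax":0,"ay":0,"az":0},{"dx":0,"dy":0,"dz":-130,"ax":0,"ay":0,"az":0},{"dx":0,"dy":0,"dz":-170,"ax":0,"ay":0,"az":0},{"dx":0,"dy":0,"dz":-190,"ax":0,"ay":0,"az":0},{"dx":0,"dy":0,"dz":-190,"ax":0,"ay":0,"az":0},{"dx":0,"dy":0,"dz":-190,"ax":0,"ay":0,"az":0}]'; python3 -c "
from h import *
go((452.7,380,300),ydir=(.99909,-.0427,0))"
```

```text
time_s: 30.72
position: [451.3, 443.8, 302.4]
tcp_rot: [0.096, 0.651, 0.753, -0.008]
contact_force: [-0.4, 0.2, -0.9]
grip_width: 19.3
grasp_force: 35.0
d [-62.2  -8.6  11.4] a [ 7.3   8.33 10.73] |d| 64.0 |a| 15.4
```

```bash
python3 -m creep '[{"dx":-31,"dy":-4,"dz":6,"ax":2.9,"ay":3.3,"az":4.3},{"dx":-62,"dy":-8,"dz":11,"ax":5.8,"ay":6.7,"az":8.6},{"dx":-62,"dy":-8,"dz":11,"ax":7.3,"ay":8.3,"az":10.7},{"dx":-62,"dy":-8,"dz":11,"ax":7.3,"ay":8.3,"az":10.7},{"dx":-62,"dy":-8,"dz":11,"ax":7.3,"ay":8.3,"az":10.7},{"dx":-62,"dy":-8,"dz":11,"ax":7.3,"ay":8.3,"az":10.7}]'; python3 - <<'E'
from tubes import *
snap('wrist','w17'); snap('scene','s17')
for f,col in(("w9","red"),("w12","orange"),("w17","blue")):
    im=cv2.imread(f"pics/{f}.png")[:,:,::-1].copy(); m=mask(im,col); m[:255]=0;m[335:]=0;m[:,:245]=0;m[:,320:]=0
    for a,b in((255,285),(298,335)):
        y,x=np.nonzero(m[a:b]); print(f,x.mean().round(1),x.min(),x.max(),(y+a).min(),(y+a).max(),len(x))
# foot in scene
c=cal("s17"); p,R=tcp(); print(p,"tilt",R.as_matrix()[:,2].round(3),"pred foot scene",proj(c,[p-[0,0,104.5]]).round(1))
a=cv2.imread("pics/w17.png")[180:420,160:400]; u=proj(c,[p-[0,0,60]])[0].astype(int); s=cv2.imread("pics/s17.png")[u[1]-60:u[1]+60,u[0]-50:u[0]+50]
print("crop",u-[50,60]); o=np.zeros((480,780,3),np.uint8); o[:360,:360]=cv2.resize(a,(360,360)); o[:480,370:770]=cv2.resize(s,(400,480),interpolation=2); cv2.imwrite("pics/w17z.png",o)
go((402.7,-365.3,300),ydir=(.99909,-.0427,0))
E
```

```text
time_s: 31.22
position: [452.4, 380.6, 298.6]
tcp_rot: [0.001, 0.721, 0.693, -0.002]
contact_force: [-0.0, 1.0, -1.0]
grip_width: 19.3
grasp_force: 35.0
w9 280.8 267 295 267 272 130
w9 280.9 256 306 301 328 1338
w12 281.0 269 293 269 273 98
w12 280.3 253 306 301 329 1435
w17 281.2 273 289 271 272 29
w17 280.8 256 306 302 328 1321
[452.28899872 381.33505528 298.96673747] tilt [-0.001 -0.003 -1.   ] pred foot scene [[427.7 143.7]]
crop [382  69]
d [-748.   -20.     1.5] a [-0.05  0.19  0.18] |d| 748.0 |a| 0.3
```

```bash
python3 - <<'E'
from h import *
for f in("w9","w12","w17"):
    im=cv2.imread(f"pics/{f}.png").astype(float)
    # glass is bluish-grey: blue minus red vs wood
    d=(im[...,0]-im[...,2]); print(f,"rows190-215 (cols 276-285)",d[190:216:2,276:286].mean(1).round(0).tolist()); print("  cols at row 208",d[206:211,262:302:3].mean(0).round(0).tolist()," row 230",d[228:233,262:302:3].mean(0).round(0).tolist())
E
```

```text
w9 rows190-215 (cols 276-285) [-87.0, -88.0, -95.0, -92.0, -84.0, -46.0, -22.0, 1.0, 3.0, 3.0, 3.0, 3.0, 3.0]
  cols at row 208 [-82.0, -87.0, -86.0, -37.0, 0.0, 3.0, 2.0, 3.0, 3.0, -17.0, -53.0, -72.0, -76.0, -75.0]  row 230 [-81.0, -80.0, -35.0, -0.0, 6.0, 5.0, 6.0, 5.0, 6.0, 7.0, -24.0, -48.0, -64.0, -56.0]
w12 rows190-215 (cols 276-285) [-88.0, -90.0, -88.0, -84.0, -79.0, -50.0, -29.0, -5.0, 2.0, 2.0, 3.0, 2.0, 3.0]
  cols at row 208 [-72.0, -71.0, -71.0, -35.0, -3.0, 3.0, 3.0, 2.0, 1.0, -24.0, -52.0, -69.0, -72.0, -76.0]  row 230 [-70.0, -68.0, -29.0, -1.0, 7.0, 5.0, 5.0, 7.0, 6.0, 7.0, -19.0, -53.0, -71.0, -68.0]
w17 rows190-215 (cols 276-285) [-75.0, -76.0, -77.0, -77.0, -72.0, -36.0, -17.0, 4.0, 6.0, 6.0, 6.0, 7.0, 7.0]
  cols at row 208 [-109.0, -104.0, -101.0, -52.0, -5.0, 6.0, 7.0, 6.0, 6.0, 7.0, 4.0, -0.0, 0.0, 9.0]  row 230 [-80.0, -79.0, -39.0, -7.0, 7.0, 8.0, 7.0, 9.0, 9.0, 9.0, -12.0, 5.0, 2.0, 1.0]
```

The held tube sits identically to the previous two. Off to the last clip (k=-2).

```bash
python3 -m creep '[{"dx":-747.5,"dy":-20,"dz":1,"ax":0,"ay":0.1,"az":0.1},{"dx":-747.5,"dy":-20,"dz":1,"ax":0,"ay":0.1,"az":0.1},{"dx":-747.5,"dy":-20,"dz":1,"ax":0,"ay":0.1,"az":0.1},{"dx":-747.5,"dy":-20,"dz":1,"ax":0,"ay":0.1,"az":0.1},{"dx":-747.5,"dy":-20,"dz":1,"ax":0,"ay":0.1,"az":0.1},{"dx":-747.5,"dy":-20,"dz":1,"ax":0,"ay":0.1,"az":0.1},{"dx":-747.5,"dy":-20,"dz":1,"ax":0,"ay":0.1,"az":0.1},{"dx":-747.5,"dy":-20,"dz":1,"ax":0,"ay":0.1,"az":0.1},{"dx":-747.5,"dy":-20,"dz":1,"ax":0,"ay":0.1,"az":0.1},{"dx":-747.5,"dy":-20,"dz":1,"ax":0,"ay":0.1,"az":0.1},{"dx":-747.5,"dy":-20,"dz":1,"ax":0,"ay":0.1,"az":0.1},{"dx":-747.5,"dy":-20,"dz":1,"ax":0,"ay":0.1,"az":0.1},{"dx":-747.5,"dy":-20,"dz":1,"ax":0,"ay":0.1,"az":0.1},{"dx":-747.5,"dy":-20,"dz":1,"ax":0,"ay":0.1,"az":0.1},{"dx":-747.5,"dy":-20,"dz":1,"ax":0,"ay":0.1,"az":0.1},{"dx":-747.5,"dy":-20,"dz":1,"ax":0,"ay":0.1,"az":0.1},{"dx":-747.5,"dy":-20,"dz":1,"ax":0,"ay":0.1,"az":0.1},{"dx":-747.5,"dy":-20,"dz":1,"ax":0,"ay":0.1,"az":0.1},{"dx":-747.5,"dy":-20,"dz":1,"ax":0,"ay":0.1,"az":0.1},{"dx":-747.5,"dy":-20,"dz":1,"ax":0,"ay":0.1,"az":0.1}]'; python3 -c "
from h import *
go((402.7,-365.3,300),ydir=(.99909,-.0427,0))"
```

```text
time_s: 32.98
position: [400.0, -369.3, 299.8]
tcp_rot: [0.0, 0.724, 0.69, -0.002]
contact_force: [-0.2, 0.8, -1.0]
grip_width: 19.6
grasp_force: 35.0
d [ 4.2  2.5 -0.2] a [-0.13  0.15 -0.36] |d| 5.0 |a| 0.4
```

```bash
python3 -m creep '[{"dx":0,"dy":0,"dz":0,"ax":0,"ay":0,"az":0},{"dx":0,"dy":0,"dz":0,"ax":0,"ay":0,"az":0},{"dx":0,"dy":0,"dz":0,"ax":0,"ay":0,"az":0}]'; python3 -c "
from h import *
go((402.7,-365.3,120),ydir=(.99909,-.0427,0))"
```

```text
time_s: 33.23
position: [402.7, -363.9, 300.0]
tcp_rot: [-0.0, 0.721, 0.693, 0.0]
contact_force: [-0.5, 0.2, -0.8]
grip_width: 19.3
grasp_force: 35.0
d [-1.6e+00  1.0e-01  1.8e+02] a [-0.   -0.06  0.11] |d| 180.0 |a| 0.1
```

```bash
python3 -m creep '[{"dx":-1,"dy":0,"dz":40,"ax":0,"ay":0,"az":0.1},{"dx":-1,"dy":0,"dz":80,"ax":0,"ay":0,"az":0.1},{"dx":-1,"dy":0,"dz":120,"ax":0,"ay":0,"az":0.1},{"dx":-1,"dy":0,"dz":150,"ax":0,"ay":0,"az":0.1},{"dx":-1,"dy":0,"dz":175,"ax":0,"ay":0,"az":0.1},{"dx":-1,"dy":0,"dz":180,"ax":0,"ay":0,"az":0.1},{"dx":-1,"dy":0,"dz":180,"ax":0,"ay":0,"az":0.1},{"dx":-1,"dy":0,"dz":180,"ax":0,"ay":0,"az":0.1},{"dx":-1,"dy":0,"dz":180,"ax":0,"ay":0,"az":0.1},{"dx":-1,"dy":0,"dz":180,"ax":0,"ay":0,"az":0.1}]'; python3 - <<'E'
from h import *
go((462.6,-368.9,120),ydir=(.99909,-.0427,0))
snap("wrist","w18")
# compare with the earlier insertion views: register the jaw patch
b=cv2.imread("pics/w18.png")
for f in("w9","w12"):
    a=cv2.imread(f"pics/{f}.png")[194:243,316:398]; r_=cv2.matchTemplate(b[180:244,300:415],a,cv2.TM_CCOEFF_NORMED); _,v,_,l=cv2.minMaxLoc(r_); print(f,v,"shift",l[0]+300-316,l[1]+180-194)
E
```

```text
time_s: 34.07
position: [402.4, -367.3, 121.9]
tcp_rot: [0.001, 0.723, 0.691, 0.0]
contact_force: [-0.1, -0.7, -0.8]
grip_width: 19.2
grasp_force: 35.0
d [ 1.2 60.2  2.1] a [ 0.15  0.06 -0.16] |d| 60.0 |a| 0.2
w9 0.8912671208381653 shift 4 -1
w12 0.8973437547683716 shift 2 -2
```

```bash
python3 -m creep '[{"dx":1,"dy":8,"dz":1,"ax":0,"ay":0,"az":0},{"dx":1,"dy":16,"dz":1,"ax":0,"ay":0,"az":0},{"dx":1,"dy":24,"dz":1,"ax":0,"ay":0,"az":0},{"dx":1,"dy":30,"dz":1,"ax":0,"ay":0,"az":0},{"dx":1,"dy":35,"dz":1,"ax":0,"ay":0,"az":0},{"dx":1,"dy":40,"dz":1,"ax":0,"ay":0,"az":0}]'; python3 -m creep '[{"dx":0,"dy":4,"dz":0,"ax":0,"ay":0,"az":0},{"dx":0,"dy":7,"dz":0,"ax":0,"ay":0,"az":0},{"dx":0,"dy":10,"dz":0,"ax":0,"ay":0,"az":0},{"dx":0,"dy":13,"dz":0,"ax":0,"ay":0,"az":0},{"dx":0,"dy":16,"dz":0,"ax":0,"ay":0,"az":0},{"dx":0,"dy":20,"dz":0,"ax":0,"ay":0,"az":0},{"dx":0,"dy":20,"dz":0,"ax":0,"ay":0,"az":0},{"dx":0,"dy":20,"dz":0,"ax":0,"ay":0,"az":0}]'; python3 -c "
from h import *
go((462.6,-369,120),ydir=(.99909,-.0427,0))"
```

```text
time_s: 34.62
position: [442.0, -367.7, 119.1]
tcp_rot: [-0.0, 0.723, 0.691, -0.0]
contact_force: [-2.9, -2.1, 0.3]
grip_width: 19.8
grasp_force: 35.0
time_s: 35.28
position: [462.2, -368.5, 119.3]
tcp_rot: [0.0, 0.723, 0.691, 0.0]
contact_force: [0.1, 0.9, -0.4]
grip_width: 19.5
grasp_force: 35.0
d [-0.4  0.5 -0.7] a [ 0.04  0.   -0.16] |d| 1.0 |a| 0.2
```

```bash
python3 -m creep '[{"dx":0,"dy":0.5,"dz":1.5,"ax":0,"ay":0,"az":0},{"dx":0,"dy":0.5,"dz":2.5,"ax":0,"ay":0,"az":0},{"dx":0,"dy":0.5,"dz":2.5,"ax":0,"ay":0,"az":0}]';python3 -m creep '[{"dx":0,"dy":0,"dz":1,"ax":0,"ay":0,"az":0},{"dx":0,"dy":0,"dz":1,"ax":0,"ay":0,"az":0}]'
```

```text
time_s: 35.53
position: [461.8, -368.5, 116.6]
tcp_rot: [-0.0, 0.723, 0.691, 0.0]
contact_force: [-0.6, 0.8, -0.3]
grip_width: 19.4
grasp_force: 35.0
time_s: 35.7
position: [461.9, -368.7, 115.9]
tcp_rot: [0.0, 0.723, 0.691, 0.0]
contact_force: [-0.3, 0.2, 1.6]
grip_width: 19.5
grasp_force: 35.0
```

```bash
python3 -m creep '[{"dx":0,"dy":0,"dz":1,"ax":0,"ay":0,"az":0},{"dx":0,"dy":0,"dz":1,"ax":0,"ay":0,"az":0}]';python3 -m creep '[{"dx":0,"dy":0,"dz":1,"ax":0,"ay":0,"az":0},{"dx":0,"dy":0,"dz":1,"ax":0,"ay":0,"az":0}]'
```

```text
time_s: 35.87
position: [462.1, -369.1, 115.8]
tcp_rot: [0.0, 0.723, 0.69, 0.0]
contact_force: [-2.6, 2.6, 12.2]
grip_width: 19.4
grasp_force: 35.0
time_s: 36.03
position: [462.3, -369.5, 115.7]
tcp_rot: [0.001, 0.723, 0.69, 0.001]
contact_force: [-2.8, 4.3, 21.2]
grip_width: 19.3
grasp_force: 35.0
```

Seated. Release, retreat, and take the final look.

```bash
python3 -m creep '[{"dx":0,"dy":0,"dz":-2,"ax":0,"ay":0,"az":0},{"dx":0,"dy":0,"dz":-2,"ax":0,"ay":0,"az":0}]'; python3 -m creep '[{"dx":0,"dy":0,"dz":0,"ax":0,"ay":0,"az":0},{"dx":0,"dy":0,"dz":0,"ax":0,"ay":0,"az":0},{"dx":0,"dy":0,"dz":0,"ax":0,"ay":0,"az":0},{"dx":0,"dy":0,"dz":0,"ax":0,"ay":0,"az":0},{"dx":0,"dy":0,"dz":0,"ax":0,"ay":0,"az":0},{"dx":0,"dy":0,"dz":0,"ax":0,"ay":0,"az":0}]' 0.5 35; python3 -m creep '[{"dx":0,"dy":0,"dz":-25,"ax":0,"ay":0,"az":0},{"dx":0,"dy":0,"dz":-60,"ax":0,"ay":0,"az":0},{"dx":0,"dy":0,"dz":-100,"ax":0,"ay":0,"az":0},{"dx":0,"dy":-30,"dz":-140,"ax":0,"ay":0,"az":0},{"dx":40,"dy":-30,"dz":-180,"ax":0,"ay":0,"az":0},{"dx":50,"dy":-30,"dz":-204,"ax":0,"ay":0,"az":0},{"dx":50,"dy":-30,"dz":-204,"ax":0,"ay":0,"az":0},{"dx":50,"dy":-30,"dz":-204,"ax":0,"ay":0,"az":0}]'; python3 - <<'E'
from tubes import *
c,w=snap('wrist','w20');cs,s=snap('scene','s20')
print(tcp()[0])
for col,k in(("red",2),("orange",0),("blue",-2),("purple",9)):
    P=np.array([467.6+.0427*58*k,-253.5+58*k,12.]) if k<9 else np.array([506.7,289.6,13])
    for n,(cc,im) in(("w",(c,w)),("s",(cs,s))):
        g=capcent(cc,P,np.array([0,0,1.])); print(col,n,"pred",g.round(1),"seen",blob(im,col,g,25))
o=np.zeros((600,800,3),np.uint8); o[:422,:585]=cv2.resize(w[:260,100:460,::-1],(585,422),interpolation=2)
S=s[120:280,80:480,::-1]; o[425:600,:438]=cv2.resize(S,(438,175)); cv2.imwrite("pics/final.png",o)
E
```

```text
time_s: 36.2
position: [462.1, -368.8, 116.2]
tcp_rot: [0.0, 0.723, 0.691, 0.0]
contact_force: [0.3, 0.3, -0.5]
grip_width: 19.7
grasp_force: 35.0
time_s: 36.7
position: [461.9, -368.6, 115.7]
tcp_rot: [-0.0, 0.723, 0.691, 0.0]
contact_force: [-0.0, 0.4, 0.2]
grip_width: 45.4
grasp_force: 0.0
time_s: 37.37
position: [435.5, -316.6, 321.7]
tcp_rot: [0.002, 0.722, 0.692, 0.001]
contact_force: [0.5, 0.2, -0.1]
grip_width: 46.0
grasp_force: 0.0
[ 434.2323648  -317.07230473  319.22116238]
red w pred [311.9   5.5] seen (None, None)
red s pred [211.4 159.2] seen (array([211.07692308, 157.87179487]), [207, 152, 8, 13, 78])
orange w pred [309.9 131.6] seen (array([308.75522388, 132.6119403 ]), [299, 123, 20, 20, 335])
orange s pred [163.7 157.5] seen (None, None)
blue w pred [307.2 238.6] seen (array([306.86100386, 240.46332046]), [299, 229, 17, 22, 259])
blue s pred [116.2 155.9] seen (array([116.46875, 154.90625]), [113, 150, 8, 11, 64])
purple w pred [297.8 -21.1] seen (None, None)
purple s pred [390.3 169.8] seen (array([392.56923077, 167.90769231]), [389, 163, 8, 11, 65])
```

View pics/final.png

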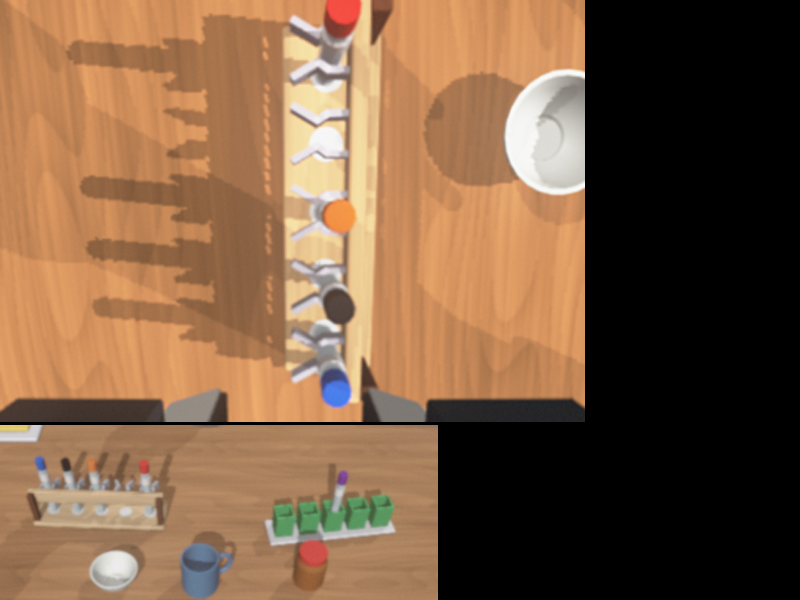

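The final view shows red (342,15), orange (340,215), black (338,303) and blue (335,388) clipped upright in the rail, with purple in the caddy's middle cup. The bystanders are untouched, so I'm handing in.

```bash
python3 -c "
from workcell import ticket
print(ticket.close_job())"
```

```text
the job is handed in; nothing more can be done
None
```

The job is handed in at about 37 s of robot time: the purple tube stands in the caddy's middle cup, and the red, orange and blue tubes (no yellow one was there) are snapped upright into the rail's free clips, down at the foot board. The black tube, mug, jar and bowl were left alone; no verdict came back.

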